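# Refit the inspection cover of a gear case

### The job

Close the open gear case: take the aluminium cover plate from its sloping rest, tuck its tongue under the case's overhanging lip while the plate is tilted, feeling sideways until its notch goes over the key hidden there, then level it down and press it past the sprung roller catch until it is fully home, flat and square in its recess, and let go. Leave the oil can, the spanner and the tub standing where they are.

Things in the scene. Friction and masses are not known exactly. Their poses are not given: they have to be found in the camera images.
- cover: Aluminium cover plate, about 0.33 kg, 90 long (its x), 70 wide (y), 6 thick. Origin: centre of its underside, z out of its top face. From x = -45 to -25 it narrows to a tongue 46 wide, notched from the tip in its middle: notch 12 wide, 16 deep. Starts on the rest's 28 degree slope, top face leaning to the robot, tongue low, against a stop as high as its top. Fitted, its x lies along the case's x.
- rib_top (a point): Middle of the top of the cover's grip rib, at (0, 0, 36) in its frame. The rib stands across the cover's middle, 12 thick in x, 50 long in y, from 6 to 36 above the underside.
- tongue_tip (a point): Middle of the tongue's end (between its prongs), at underside level, at (-45, 0, 0) in the cover's frame.
- heel (a point): Middle of the bottom edge at the cover's other end, at (45, 0, 0) in the cover's frame.
- case: Fixed green cast gear case, 190 (x) by 192 (y, with foot flanges; a shaft stub reaches to y = 122), flat rim 68 above the bench, z up. Origin: centre of its underside. The steel lip is on its -x side (towards the robot), the catch post on its +x side, the recess for the cover between them.
- opening (a point): Centre of the recess, at ledge level, (0, 0, 62) in the case's frame. Recess: 94 long (x -47 to 47), 100 wide, 6 deep below the rim; floor a flat ledge (26 at the lip end, 14 at the catch end) round a 54 by 40 hole with brass gears. The end wall at x = -47 stops the tongue. The fitted cover's origin lies within 4 mm of here in x, and to one side as far as the key is (see lip_edge).
- lip_edge (a point): Middle of the lip's lower free edge, (-31, 0, 75) in the case's frame; lip 110 wide, 10 thick, over x -47 to -31, underside 13 above the ledge. Under it a fixed dark key, 8 wide in y, from the end wall to x = -35, fills the gap. It stands anywhere within 10 mm of the middle and is not measured: feel for it. The tongue's notch must go over it; if not, the tongue stops at x = -35.
- post_top (a point): Top of the catch post's face, at (47, 0, 100) in the case's frame, 38 above the ledge; the post is 48 wide and 38 deep, its face at x = 47 flush with the recess's end. Because of it the cover goes in only tilted some 22 to 32 degrees, tongue down, until the tongue is some 6 to 10 under the lip; then level it while moving it further in.
- catch (a joint): Sprung steel roller in the post, 14 in diameter, 28 long in y, free to spin, axis 11.5 above the ledge, sticking out 7.5 towards the lip. 0 when out, to 0.006 m pushed back along +x; spring 2 N when out plus 500 N/m. The heel must be pressed down past it (about 5 N at the heel, 10 N at the rib, more with friction); it then rolls out over the heel's top edge and holds the cover down.
- rest: Fixed plywood rest, 124 (x) by 110 (y), sloping top 116 by 100 rising at 28 degrees towards its own +x (away from the robot), up to 93 high. Origin: centre of its underside; the middle of the slope is 65 above it.
- oil_can: Grey can, 56 in diameter, 110 tall, origin at its underside. Bystander.
- spanner: Steel spanner about 160 long lying on the bench. Bystander.
- screw_tub: Small open steel tub, 64 in diameter, 50 tall, origin at its underside. Bystander.
Not all that is in view belongs to the job. Leave any purple or yellow look-alike of the cover alone.

How it is judged:
On the way:
1. the tongue is more than 6 mm under the lip while the cover is still tilted (more than 11 degrees) (x of tongue_tip in the frame of lip_edge below -0.006 m and z of tongue_tip in the frame of lip_edge below -0.001 m and x of tongue_tip in the frame of opening above -0.05 m and z of tongue_tip in the frame of opening above -0.004 m and y of tongue_tip in the frame of opening between -0.02 and 0.02 m and angle between cover's own z axis and vertical above 0.2 rad), for 0.05 s.
At the end, for the whole second after the job is handed in: The cover lies flat in the recess (within 0.04 rad), both ends within 2 mm of the ledge, its tongue under the lip by at least 10.5 mm, its middle within 16 mm sideways of the recess's centre, its length square to the lip within 0.1 rad, the roller out over its heel, at rest (x of tongue_tip in the frame of opening below -0.0415 m and z of each of tongue_tip, heel in the frame of opening below 0.002 m and z of heel in the frame of opening above -0.003 m and angle between the z axis of cover and the z axis of case, either way round below 0.04 rad and angle between the x axis of cover and the x axis of case, either way round below 0.1 rad and y of cover in the frame of opening between -0.016 and 0.016 m and linear speed of cover below 0.01 m/s and value of joint catch below 0.005 m); the robot touches nothing.
It fails at once if the oil can is moved more than 30 mm or tipped over (distance of oil_can from where it was at the start of the episode above 0.03 m or angle between oil_can's own z axis and vertical above 0.5 rad).
It fails at once if the spanner is moved more than 30 mm (distance of spanner from where it was at the start of the episode above 0.03 m).
It fails at once if the screw tub is moved more than 30 mm or tipped over (distance of screw_tub from where it was at the start of the episode above 0.03 m or angle between screw_tub's own z axis and vertical above 0.5 rad).
It also fails if it takes over 61 s, if anything falls off the work surface, if the arm or the gripper's body presses on something with over 40 N, if the wrist force passes 120 N, or if a joint passes its speed limit or range.

### The arm

A 7-joint arm with a two-finger parallel gripper is mounted at the origin on the work surface. World frame = base frame: x ahead of the robot, y to its left, z up, the work surface at z = 0. Lengths are in m, angles in rad, forces in N, time in s.
With the tool pointing down it reaches from about 0.425 to 0.925 m from the base axis. Payload 6.8 kg.
Tool frame: the origin (TCP) lies midway between the tips of the shut fingers; the grasp point (between the pads) lies 19 mm behind it (r.grip_point_offset is the distance from the TCP to the grasp point, in m); z points along the fingers, y is the direction in which the jaws open and shut (so a half turn about z gives the same grasp; the last joint's range is limited). The gripper opens to 85 mm and grips with 20 to 120 N. Pads are 22 mm wide; open, the fingers measure 114 mm over their backs; the gripper's body (76 mm by 85 mm) begins 54 mm behind the grasp point. The pads swing forward as they close: fully open they stand 13 mm farther back than shut.
Start: joints at [1.144, 0.477, 0.022, 1.555, -0.011, 1.109, -0.083], TCP at [0.212, -0.641, 0.231] pointing down, gripper open.
Joint ranges: [-2.96, 2.96], [-0.34, 2.1], [-1.41, 1.46], [0.24, 2.44], [-1.37, 4.51], [0.17, 1.92], [-2.96, 2.96]. Speed limits (rad/s): [2.39, 2.39, 3.14, 3.14, 3.14, 3.14, 3.14].

### API

Orientations are given as a rotation vector (axis times angle).
In Python, from bench import r, grab_frame, camera_params gives the robot as it stands.
- The arm moves only by the tool carry_out, never from a script. Its argument "motion" is text: rows parted by semicolons, each of 5 numbers parted by spaces: the closure, from 0 (fully open) to 1 (shut), then the shift along the tool's x, y, z in mm, then the turn about the tool's z in rad. In form: fingers dx dy dz twist; .... A call has exactly 8 rows; each row shifts and turns the commanded pose from where the row before left it, along the tool's axes as they then stand; what a row does not reach is not made up. A row lasts 1/8 s, in which the tool goes at most 62.5 mm and 10.7 degrees, less where a joint would pass 70% of its speed; a pose out of reach is approached as far as the arm can. A call with a gripper value outside its range is refused whole. The fingers move at their own pace and stop on an object; "newtons" is the grip in N (left out, the last holds). Time passes only in rows, so rows that do not move let the fingers close, or fill a call up. It gives the time, the measured TCP pose, the force and the opening at its end, in the units of the state.
- r.get_obs(): the state, without advancing time (a new reading comes with each control period).
- grab_frame(name): name is "scene" or "side" or "wrist"; returns the picture (400x640x3 uint8, red, green, blue); there is no depth.
- camera_params(name): a dict with "fx", "fy", "cx", "cy" (pixels), "eye" and "attitude" of the camera in the world. Camera axes: x right, y down, z forward; pixel columns grow to the right and rows downward; lengths in m; the calibration is good to about 2 mm. A picture is of the moment at which its call begins: read the wrist's pose just before it. camera_params takes no time and is no camera call; for the wrist camera it gives the pose at the moment of the call.
- r.hand_in(): hands the job in, once; it reports no verdict.
The state is a dict: "clock": time; "joints": joint angles; "qvel": joint speeds; "tau": joint torques, N m; "tcp_pos": TCP position; "orientation": TCP orientation; "contact_force": force on the tool from outside, world axes, zero at the start; "moment": the same for the moment, N m; "grip_width": finger opening in m.
Only numpy, scipy, OpenCV 4.12 (cv2) and the standard library are available. Lean on these libraries where they do the work, as an engineer would, in place of code of your own. Each camera call takes 0.05 s, during which the arm holds its last target.

## Working session

There is one attempt and no reset: what is moved stays moved. The work goes in short steps, Python scripts to look and compute and a tool call to move; the robot and the scene stay as the last step left them, time stands still between calls to the robot, and variables do not carry over. Pictures are saved under pics/ and viewed, and the job is handed in when it is done.

Besides the shell and the picture viewer there is one more tool, called by a JSON object that holds its "fn" and its "kwargs", one argument or row to a line. carry_out: Moves the arm, as the interface text tells. Its arguments: {"type":"object","properties":{"motion":{"type":"string"},"newtons":{"type":"number"}},"required":["motion"]}

```bash
ls; mkdir -p pics; python3 - <<'E'
from bench import r, grab_frame, camera_params
import cv2
o=r.get_obs(); print(o)
for n in("scene","side","wrist"):
    print(n,camera_params(n)); cv2.imwrite(f"pics/{n}0.png",cv2.cvtColor(grab_frame(n),cv2.COLOR_RGB2BGR))
E
```

```text
pics
{'clock': 0.0, 'joints': array([ 1.14390958,  0.47785704,  0.02232763,  1.55645444, -0.01147804,
        1.10931679, -0.08307187]), 'qvel': array([-0.00217944,  0.00108511,  0.00115513,  0.00014162, -0.00144945,
       -0.0020268 ,  0.00116055]), 'tau': array([ 1.45333115e-04, -5.96466243e+01,  1.60795636e+00, -2.81203330e+01,
        1.25000841e-02,  9.16193094e-03, -9.32636027e-06]), 'tcp_pos': array([ 0.21135179, -0.64042303,  0.23028606]), 'orientation': array([-3.09992318e+00, -4.98446357e-01,  7.18666817e-04]), 'contact_force': array([-0.00564129, -0.20355298, -0.84195267]), 'moment': array([-0.03765107, -0.01620293,  0.04895513]), 'grip_width': 0.0856814177977994}
scene {'fx': 487.1348471258784, 'fy': 487.1348471258784, 'cx': 318.41416594551555, 'cy': 200.25364127305465, 'eye': array([1.31778419, 0.06128194, 1.00776119]), 'attitude': array([-1.80534773, -1.8233446 ,  0.6391304 ])}
side {'fx': 379.8614784789617, 'fy': 379.8614784789617, 'cx': 316.652537155036, 'cy': 199.98827553901418, 'eye': array([ 0.54840097, -0.61196218,  0.54766538]), 'attitude': array([-2.13077246,  0.06144295, -0.01712341])}
wrist {'fx': 319.4795634336541, 'fy': 319.4795634336541, 'cx': 327.55424577401584, 'cy': 197.97501758023407, 'eye': array([ 0.28072222, -0.61938016,  0.37233296]), 'attitude': array([ 2.34799603, -1.69606489, -0.25031879])}
```

View pics/scene0.png

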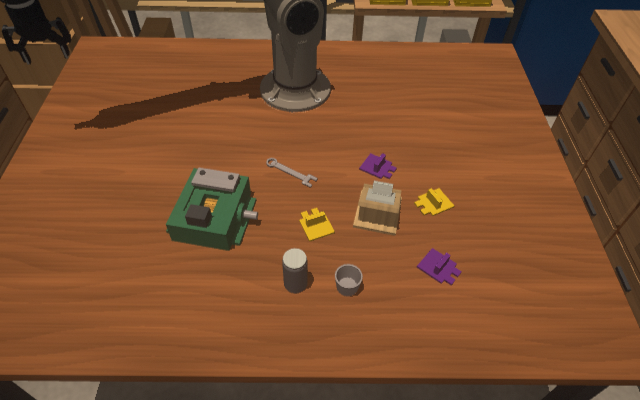

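View pics/side0.png

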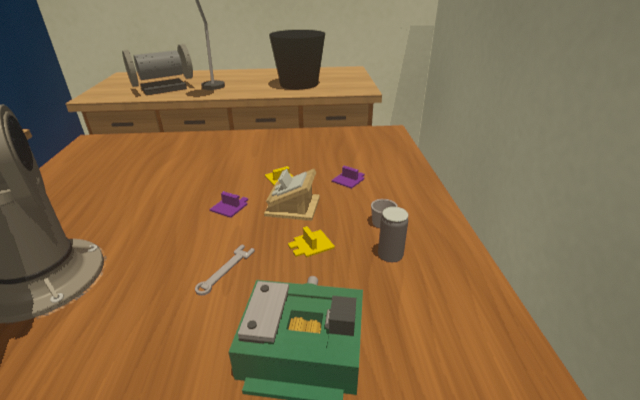

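View pics/wrist0.png

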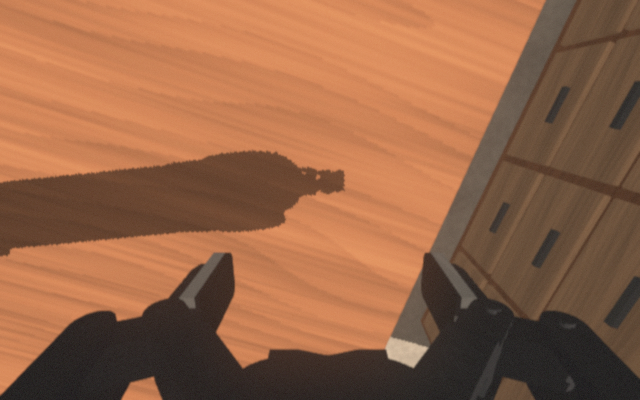

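The silver plate on the plywood rest is at scene (381,190) and side (290,183). Its purple look-alikes are at scene (377,165) and (439,266), and the yellow ones at (317,223) and (434,202); only the silver plate lies on the rest. The case is at scene (213,208). I'll confirm with enlarged crops.

```bash
cat > h.py <<'E'
import numpy as np, cv2
from scipy.spatial.transform import Rotation as R
def ray(p,uv):
    d=np.array([(uv[0]-p['cx'])/p['fx'],(uv[1]-p['cy'])/p['fy'],1.]); d=R.from_rotvec(p['attitude']).apply(d); return np.array(p['eye']),d/np.linalg.norm(d)
def atz(p,uv,z):
    e,d=ray(p,uv); return e+d*(z-e[2])/d[2]
def tri(obs):
    A=np.zeros((3,3));b=np.zeros(3)
    for p,uv in obs:
        e,d=ray(p,uv);M=np.eye(3)-np.outer(d,d);A+=M;b+=M@e
    x=np.linalg.solve(A,b)
    return x,[np.linalg.norm((np.eye(3)-np.outer(ray(p,uv)[1],ray(p,uv)[1]))@(x-ray(p,uv)[0])) for p,uv in obs]
def proj(p,X):
    c=R.from_rotvec(p['attitude']).inv().apply(np.atleast_2d(X)-p['eye'])
    return np.c_[p['fx']*c[:,0]/c[:,2]+p['cx'],p['fy']*c[:,1]/c[:,2]+p['cy']]
E
python3 - <<'E'
import cv2,numpy as np
s=cv2.imread('pics/scene0.png');d=cv2.imread('pics/side0.png')
f=lambda im,x,y,w,h,k:cv2.resize(im[y:y+h,x:x+w],None,fx=k,fy=k,interpolation=cv2.INTER_CUBIC)
a=np.hstack([f(s,345,150,66,88,6),f(d,250,160,66,88,6)]);cv2.imwrite('pics/c1.png',a)
a=np.hstack([f(s,160,160,100,92,4),f(d,230,270,100,92,4)]) ;cv2.imwrite('pics/c2.png',f(d,230,270,140,130,4)); cv2.imwrite('pics/c3.png',f(s,160,160,110,95,6))
E
```

```text
(no output)
```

View pics/c1.png

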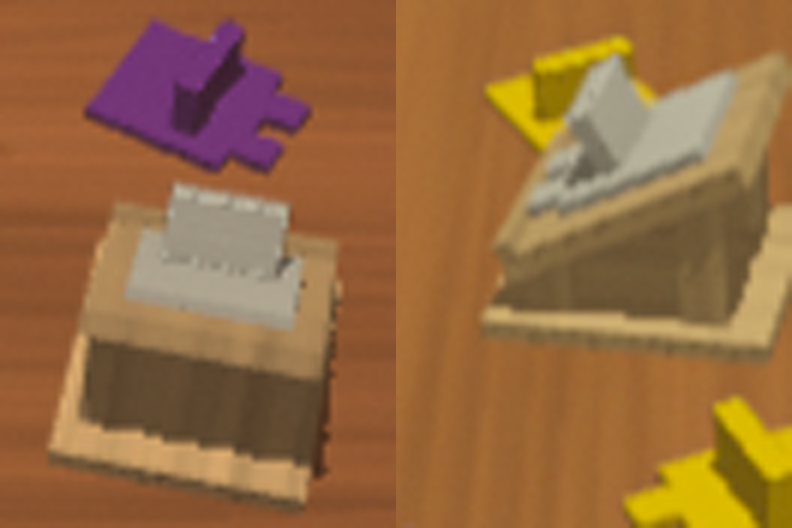

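View pics/c2.png

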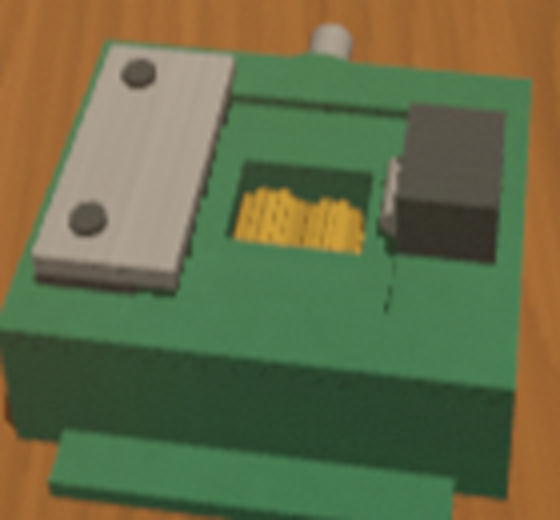

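View pics/c3.png

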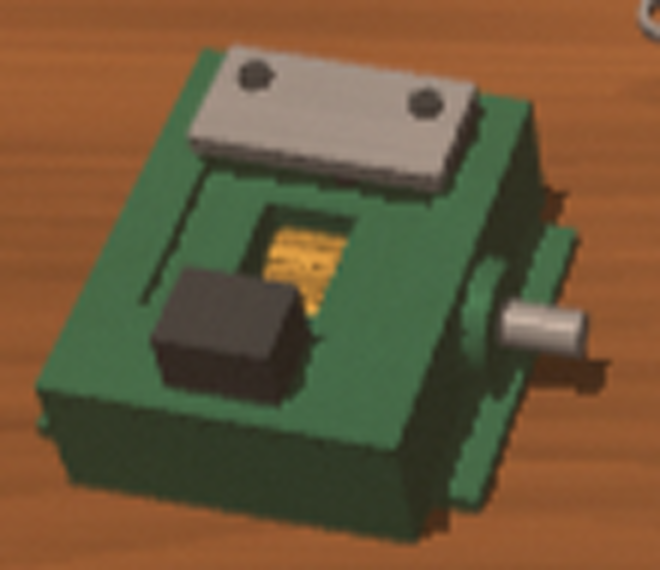

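```bash
cat > fit.py <<'E'
from h import *
from bench import camera_params
from scipy.optimize import least_squares
S=camera_params('scene');D=camera_params('side')
def un(c,o,k): return (np.array(c)+.5)/k-.5+np.array(o)
def fit(items,x0,full=False,rx0=0.):
    # items: (cam,uv,local) ; pose x,y,z,yaw (+tilt about y fixed/var)
    def res(q):
        out=[]
        Rm=R.from_euler('ZY',[q[3],q[4] if full else rx0])
        for p,uv,l in items: out.append(proj(p,Rm.apply(l)+q[:3])[0]-uv)
        return np.ravel(out)
    s=least_squares(res,x0,loss='soft_l1'); return s.x,res(s.x).reshape(-1,2)
E
python3 - <<'E'
from fit import *
it=[]
L={'a':(47,-24,100),'b':(47,24,100),'c':(85,24,100),'d':(85,-24,100),'e':(-31,-55,85),'f':(-31,55,85)}
sc={'a':(182,268),'b':(300,290),'c':(268,358),'d':(153,338),'e':(190,140),'f':(443,180)}
sd={'a':(400,198),'b':(408,104),'c':(506,110),'d':(498,207),'e':(177,273),'f':(235,57)}
for k in L:
    l=np.array(L[k])/1e3
    it.append((S,un(sc[k],(160,160),6),l)); it.append((D,un(sd[k],(230,270),4),l))
    print(k,tri([it[-2][:2],it[-1][:2]]))
q,e=fit(it,[.6,-.25,0,0.1]); print('case',q.round(4)); print(e.round(1).tolist())
# cover: rib top, c1
L={'a':(6,-25,36),'b':(6,25,36),'c':(-6,25,36),'d':(-6,-25,36),'h1':(45,-35,6),'h2':(45,35,6)}
sc={'a':(168,203),'b':(288,210),'c':(290,202),'d':(175,184),'h1':(127,297),'h2':(295,325)}
sd={'a':(612-396+396,165),'b':(640,120),'c':(613,60),'d':(567,110)}
sc={'a':(165,203),'b':(288,222),'d':(174,184),'c':(291,204),'h1':(125,293),'h2':(295,322)}
it=[]
for k in sc: it.append((S,un(sc[k],(345,150),6),np.array(L[k])/1e3))
sd={'d':(567,112),'c':(613,58),'b':(632,70),'h2':(733,75),'h1':(700,155)}
for k in sd: it.append((D,un((sd[k][0]-396,sd[k][1]),(250,160),6),np.array(L[k])/1e3))
q,e=fit(it,[.6,.2,.07,-.1,-.49],full=True); print('cover',q.round(4));print(e.round(1).tolist())
print(R.from_euler('ZY',q[3:5]).apply([0,0,.036])+q[:3])
E
```

```text
a (array([ 0.58155894, -0.23128382,  0.09963415]), [np.float64(4.29310398235873e-05), np.float64(4.2931039823541565e-05)])
b (array([ 0.58914541, -0.18324815,  0.09709784]), [np.float64(0.0006589548414932102), np.float64(0.0006589548414931637)])
c (array([ 0.62641123, -0.19041184,  0.09975743]), [np.float64(0.00033179817685347046), np.float64(0.0003317981768534994)])
d (array([ 0.61694555, -0.23685881,  0.09911118]), [np.float64(0.0004009083365629801), np.float64(0.0004009083365629765)])
e (array([ 0.49847217, -0.24552097,  0.08232411]), [np.float64(0.0004271550304249417), np.float64(0.0004271550304249528)])
f (array([ 0.51845074, -0.13676888,  0.08225287]), [np.float64(0.0002804779533447086), np.float64(0.00028047795334482366)])
case [ 0.5388 -0.1978 -0.0017 -0.1852]
[[0.7, 0.1], [-0.7, -0.0], [0.2, -0.4], [0.5, -0.4], [0.2, 0.6], [0.0, 0.3], [-0.2, 0.7], [0.5, 0.3], [-0.4, -0.2], [-0.4, -0.3], [-0.6, -0.2], [-0.1, -0.0]]
cover [ 0.5153  0.2351  0.0628 -0.241  -0.4046]
[[0.9, -1.2], [0.1, -0.5], [-0.1, 0.1], [-0.0, 0.6], [-0.3, 0.3], [-0.5, 1.1], [0.2, 0.5], [-2.1, 0.3], [-1.3, -3.0], [1.0, -0.0], [0.4, -0.0]]
[0.50149646 0.23852804 0.0959182 ]
```

```bash
cat >> h.py <<'E'
def toolR(o): return R.from_rotvec(o['orientation'])
def plan(o,target,yaw=None):
    """shift in current tool axes (mm) to target; twist so that tool y is along direction of yaw+90deg (mod pi)"""
    Rm=toolR(o); d=Rm.inv().apply(np.array(target)-o['tcp_pos'])*1e3
    print('tool x',Rm.apply([1,0,0]).round(3),'y',Rm.apply([0,1,0]).round(3),'z',Rm.apply([0,0,1]).round(3))
    print('shift mm',d.round(1))
    if yaw is not None:
        x=Rm.apply([1,0,0]); a=np.arctan2(x[1],x[0]); t=-(yaw-a); t=(t+np.pi/2)%np.pi-np.pi/2; print('tool x yaw',a.round(3),'twist(before, about tool z)',round(t,4))
E
python3 - <<'E'
from h import *
from bench import r,camera_params
o=r.get_obs(); plan(o,[.46,-.2,.25],-.185); plan(o,[.5,.2385,.25],-.24)
p=camera_params('wrist'); print(toolR(o).inv().apply(p['eye']-o['tcp_pos']), toolR(o).inv().apply(R.from_rotvec(p['attitude']).apply([0,0,1])))
E
```

```text
tool x [ 0.95   0.313 -0.   ] y [ 0.313 -0.95  -0.001] z [-0.001  0.001 -1.   ]
shift mm [ 374.1 -340.5  -19. ]
tool x yaw 0.319 twist(before, about tool z) 0.5038
tool x [ 0.95   0.313 -0.   ] y [ 0.313 -0.95  -0.001] z [-0.001  0.001 -1.   ]
shift mm [ 549.5 -744.4  -18.5]
tool x yaw 0.319 twist(before, about tool z) 0.5588
[ 0.07243237  0.00143957 -0.14190342] [-2.86482357e-01  4.75293252e-05  9.58085517e-01]
```

{"fn": "carry_out", "kwargs": {
  "motion": "0 41 -33 -4 0;0 41 -33 -4 0;0 41 -33 -4 0;0 41 -33 -4 0;0 41 -33 -4 0;0 41 -33 -4 0;0 41 -33 -4 0;0 41 -33 -4 0"
}}

```text
clock: 1.15
tcp_pos: [0.4409, -0.2859, 0.2634]
orientation: [3.102, 0.498, -0.0]
contact_force: [0.5, -0.6, -0.3]
grip_width: 0.0855
```

{"fn": "carry_out", "kwargs": {
  "motion": "0 42 -32 0 0;0 42 -32 0 0;0 0 0 0 0.126;0 0 0 0 0.126;0 0 0 0 0.126;0 0 0 0 0.126;0 0 0 0 0;0 0 0 0 0"
}}

```text
clock: 2.15
tcp_pos: [0.4999, -0.2003, 0.2632]
orientation: [-3.128, 0.287, 0.0]
contact_force: [0.3, -0.7, 0.3]
grip_width: 0.0854
```

```bash
python3 - <<'E'
from h import *
from bench import r,camera_params,grab_frame
import json
o=r.get_obs();p=camera_params('wrist');cv2.imwrite('pics/w1.png',grab_frame('wrist')[...,::-1])
json.dump({k:np.array(v).tolist() for k,v in p.items()},open('w1.json','w'))
print(o['clock'],o['tcp_pos'],o['joints'],o['contact_force']); plan(o,[.5,.2385,.27],-.24)
E
```

```text
2.15 [ 0.49992716 -0.20034104  0.26320645] [ 0.40926828  0.23059594 -0.16953192  1.83551523  0.04375628  1.07926892
 -1.53008521] [ 0.2922519  -0.67237376  0.28814676]
tool x [ 0.983 -0.182 -0.   ] y [-0.182 -0.983 -0.   ] z [-0.  0. -1.]
shift mm [ -79.7 -431.5   -6.8]
tool x yaw -0.183 twist(before, about tool z) 0.0572
```

View pics/w1.png

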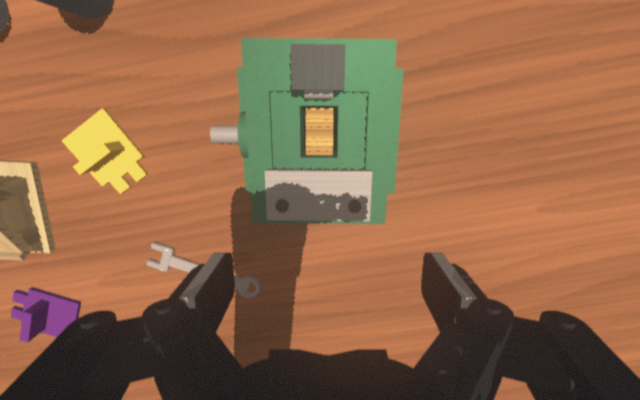

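The wrist picture shows the case with its lip edge from (265,170) to (372,171), its post at (318,67), and the recess outline at (271–368, 92–168). I'll crop it to refine the fit and then go on to the cover.

```bash
python3 - <<'E'
from h import *
s=cv2.imread('pics/w1.png')
cv2.imwrite('pics/w1c.png',cv2.resize(s[35:230,230:410],None,fx=4,fy=3,interpolation=cv2.INTER_CUBIC))
E
```

```text
(no output)
```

View pics/w1c.png

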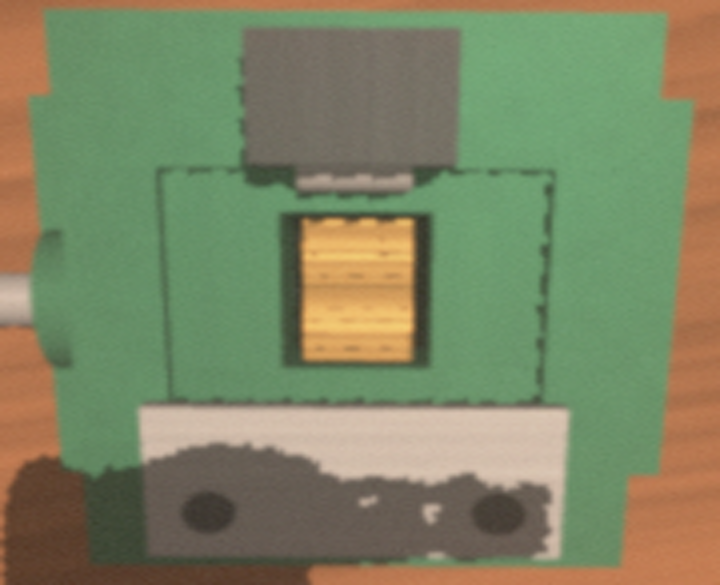

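{"fn": "carry_out", "kwargs": {
  "motion": "0 -15 -50 0 0.014;0 -15 -54 0 0.014;0 -15 -54 0 0.014;0 -15 -54 0 0.014;0 -15 -54 0 0;0 -15 -54 0 0;0 -15 -54 0 0;0 0 -50 0 0"
}}

```text
clock: 3.2
tcp_pos: [0.491, 0.2382, 0.2636]
orientation: [-3.119, 0.373, -0.001]
contact_force: [1.1, -0.5, 0.9]
grip_width: 0.0856
```

```bash
python3 - <<'E'
from h import *
from bench import r,camera_params,grab_frame
import json
o=r.get_obs();p=camera_params('wrist');cv2.imwrite('pics/w2.png',grab_frame('wrist')[...,::-1])
json.dump({k:np.array(v).tolist() for k,v in p.items()},open('w2.json','w'))
print(o['clock'],o['tcp_pos'],np.abs(o['qvel']).max()); plan(o,[.5,.2385,.27],-.24)
E
```

```text
3.2 [0.49103133 0.2381782  0.26364852] 0.7274459271017032
tool x [ 0.972 -0.236  0.   ] y [-0.236 -0.972 -0.   ] z [ 0.  0. -1.]
shift mm [ 8.6 -2.4 -6.3]
tool x yaw -0.238 twist(before, about tool z) 0.0017
```

View pics/w2.png

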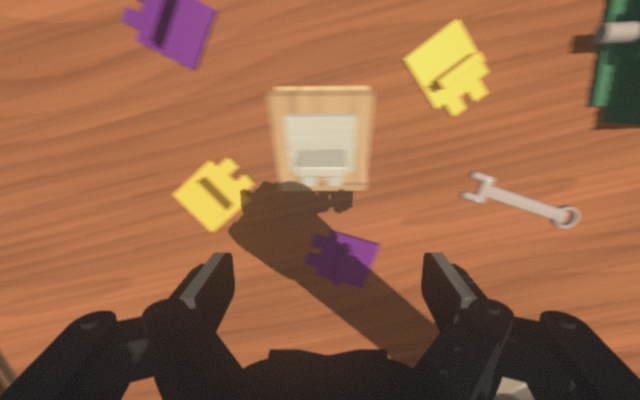

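The cover is at (320,145), but the arm was still moving when I took this. I'll retake it settled and closer.

{"fn": "carry_out", "kwargs": {
  "motion": "0 -10 0 10 0;0 -10 0 10 0;0 -10 0 10 0;0 0 0 10 0;0 0 0 0 0;0 0 0 0 0;0 0 0 0 0;0 0 0 0 0"
}}

```text
clock: 4.25
tcp_pos: [0.4629, 0.2432, 0.2235]
orientation: [-3.118, 0.378, -0.001]
contact_force: [-0.5, -0.4, -0.2]
grip_width: 0.0858
```

```bash
python3 - <<'E'
from h import *
from bench import r,camera_params,grab_frame
import json
o=r.get_obs();p=camera_params('wrist');im=grab_frame('wrist')[...,::-1];cv2.imwrite('pics/w3.png',im)
json.dump({k:np.array(v).tolist() for k,v in p.items()},open('w3.json','w'))
print(o['clock'],o['tcp_pos'],np.abs(o['qvel']).max())
cv2.imwrite('pics/w3c.png',cv2.resize(im[60:200,250:400],None,fx=5,fy=4,interpolation=cv2.INTER_CUBIC))
E
```

```text
4.25 [0.46286343 0.24318887 0.22354328] 0.001889406064250069
```

View pics/w3c.png

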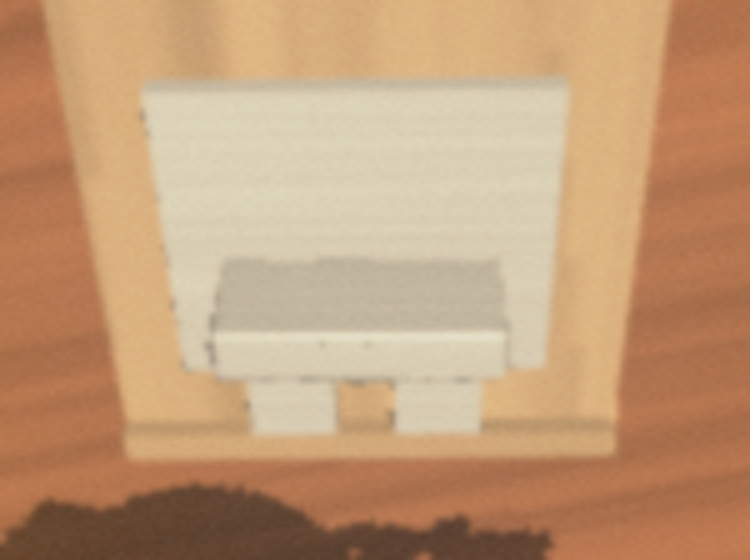

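The crop shows a settled cover: rib top at x 215–506 and y 332–377, prongs ending at y≈434, and heel top edge at y≈95. Now I'll fit both poses.

```bash
python3 - <<'E'
from fit import *
import json
ld=lambda n:{k:np.array(v) for k,v in json.load(open(n)).items()}
W1,W3=ld('w1.json'),ld('w3.json')
u=lambda c,o,kx,ky:np.array([(c[0]+.5)/kx-.5+o[0],(c[1]+.5)/ky-.5+o[1]])
pts=[((215,332),(6,25,36)),((506,333),(6,-25,36)),((217,378),(-6,25,36)),((506,377),(-6,-25,36)),((145,95),(45,35,6)),((567,94),(45,-35,6)),
((252,434),(-45,23,6)),((335,434),(-45,6,6)),((397,434),(-45,-6,6)),((480,433),(-45,-23,6)),((183,368),(-25,35,6)),((545,367),(-25,-35,6))]
w=[(W3,u(c,(250,60),5,4),np.array(l)/1e3) for c,l in pts]
L={'a':(6,-25,36),'b':(6,25,36),'c':(-6,25,36),'d':(-6,-25,36),'h1':(45,-35,6),'h2':(45,35,6)}
sc={'a':(165,203),'b':(288,222),'d':(174,184),'c':(291,204),'h1':(125,293),'h2':(295,322)}
sd={'d':(567,112),'c':(613,58),'h2':(733,75),'h1':(700,155)}
it=[(S,un(sc[k],(345,150),6),np.array(L[k])/1e3) for k in sc]+[(D,un((sd[k][0]-396,sd[k][1]),(250,160),6),np.array(L[k])/1e3) for k in sd]
for nm,items,full in(('wrist free',w,True),('all free',w+it,True)):
    q,e=fit(items,[.52,.235,.065,-.24,-.489],full=True);print(nm,q.round(4),e.round(1).tolist()[:12])
    print('rib_top',R.from_euler('ZY',q[3:5]).apply([0,0,.036])+q[:3])
q,e=fit(w+it,[.52,.235,.065,-.24],rx0=np.radians(-28));print('28deg',q.round(4),'rib_top',R.from_euler('ZY',[q[3],-np.radians(28)]).apply([0,0,.036])+q[:3],e.round(1).tolist())
# case
L={'a':(47,-24,100),'b':(47,24,100),'c':(85,24,100),'d':(85,-24,100),'e':(-31,-55,85),'f':(-31,55,85)}
sc={'a':(182,268),'b':(300,290),'c':(268,358),'d':(153,338),'e':(190,140),'f':(443,180)}
sd={'a':(400,198),'b':(408,104),'c':(506,110),'d':(498,207),'e':(177,273),'f':(235,57)}
it=[(S,un(sc[k],(160,160),6),np.array(L[k])/1e3) for k in L]+[(D,un(sd[k],(230,270),4),np.array(L[k])/1e3) for k in L]
pts=[((245,165),(47,24,100)),((459,165),(47,-24,100)),((460,28),(85,-24,100)),((245,28),(85,24,100)),((139,406),(-31,55,85)),((570,407),(-31,-55,85)),((157,168),(47,50,68)),((554,172),(47,-50,68)),((281,213),(27+6,20,62)),((432,213),(33,-20,62)),((282,366),(-21,20,62)),((430,366),(-21,-20,62))]
w=[(W1,u(c,(230,35),4,3),np.array(l)/1e3) for c,l in pts]
for nm,items in(('wrist',w),('all',w+it)):
    q,e=fit(items,[.54,-.2,0,-.185]);print(nm,q.round(4),e[:12].round(1).tolist())
E
```

```text
wrist free [ 0.514   0.2345  0.0577 -0.2348 -0.4752] [[-0.5, 0.3], [0.2, -0.3], [0.2, 0.3], [-0.4, 0.3], [0.4, -0.3], [0.2, -0.6], [0.4, -0.1], [0.3, -0.2], [-0.4, -0.2], [-0.4, -0.1], [0.6, 0.5], [-0.5, 0.3]]
rib_top [0.49796215 0.23830801 0.08974341]
all free [ 0.5144  0.2345  0.0604 -0.233  -0.4744] [[-1.0, 0.2], [0.4, -0.5], [-0.2, 0.4], [-0.2, 0.2], [-0.3, -1.0], [0.3, -1.4], [0.1, 0.1], [0.2, -0.0], [-0.4, -0.1], [-0.3, 0.0], [0.3, 0.6], [-0.3, 0.3]]
rib_top [0.49839423 0.23825091 0.09238063]
28deg [ 0.5145  0.2344  0.0603 -0.2334] rib_top [0.4980393  0.23833714 0.09206876] [[-0.9, 0.7], [0.3, -0.0], [-0.1, 0.7], [-0.3, 0.5], [-0.3, -0.6], [0.4, -1.1], [0.2, -0.3], [0.2, -0.5], [-0.4, -0.5], [-0.3, -0.4], [0.3, 0.3], [-0.4, 0.0], [0.6, -1.3], [-0.2, -0.7], [-0.5, 0.4], [-0.5, 0.7], [-0.3, -0.7], [-0.6, -0.1], [-0.9, 2.1], [-3.4, 1.8], [-0.2, -0.2], [-0.6, -0.2]]
wrist [ 0.538  -0.1994 -0.0028 -0.1892] [[0.5, -0.1], [-0.5, 0.3], [0.2, 0.3], [-0.6, -0.1], [0.3, -0.0], [-0.4, 0.4], [0.1, -0.1], [-0.0, -0.7], [-0.4, -0.5], [0.4, -0.2], [0.3, 0.2], [0.0, 0.4]]
all [ 0.5381 -0.1992 -0.0012 -0.1879] [[0.0, -0.3], [-0.6, 0.1], [-0.0, -0.1], [-1.2, -0.5], [-0.1, 0.3], [-0.4, 0.5], [-0.4, -0.2], [-0.1, -0.9], [-0.7, -0.5], [0.2, -0.3], [0.0, 0.4], [-0.1, 0.6]]
```

```bash
python3 - <<'E'
from h import *
from bench import r
o=r.get_obs(); print(r.grip_point_offset); plan(o,[.5005,.2378,.0695],-.234)
E
```

```text
0.0187
tool x [ 0.971 -0.239  0.   ] y [-0.239 -0.971 -0.   ] z [ 0.  0. -1.]
shift mm [ 37.9  -3.7 154. ]
tool x yaw -0.241 twist(before, about tool z) -0.0073
```

Both fits agree to about 2 mm: the rib top is at z≈0.09, and the case is at (0.538, −0.199) with yaw −0.188. I'll move above the rib first, then descend.

{"fn": "carry_out", "kwargs": {
  "motion": "0 13 -2 14 -0.007;0 13 -2 14 0;0 12 0 14 0;0 0 0 20 0;0 0 0 20 0;0 0 0 20 0;0 0 0 18 0;0 0 0 10 0"
}}

```text
clock: 5.3
tcp_pos: [0.5002, 0.2377, 0.0916]
orientation: [3.119, -0.367, -0.002]
contact_force: [0.6, -0.6, 1.0]
grip_width: 0.0853
```

{"fn": "carry_out", "kwargs": {
  "motion": "0 0 0 8 0;0 0 0 8 0;0 0 0 8 0;0 0 0 0 0;0 0 0 0 0;0 0 0 0 0;0 0 0 0 0;0 0 0 0 0"
}}

```text
clock: 6.3
tcp_pos: [0.5006, 0.2381, 0.0694]
orientation: [-3.12, 0.367, -0.0]
contact_force: [0.8, 0.3, 0.2]
grip_width: 0.0858
```

```bash
python3 - <<'E'
from h import *
from bench import r,camera_params,grab_frame
o=r.get_obs();im=grab_frame('wrist')[...,::-1];sd=grab_frame('side')[...,::-1]
print(o['clock'],o['tcp_pos'],o['contact_force']);plan(o,[.5005,.2378,.0695],-.234)
cv2.imwrite('pics/w4.png',im)
cv2.imwrite('pics/s4.png',cv2.resize(sd[100:260,200:400],None,fx=4,fy=3.7,interpolation=cv2.INTER_CUBIC))
E
```

```text
6.3 [0.50057224 0.23812574 0.0694471 ] [0.81264995 0.2794978  0.23180754]
tool x [ 0.973 -0.232  0.   ] y [-0.232 -0.973 -0.   ] z [ 0.  0. -1.]
shift mm [ 0.   0.3 -0.1]
tool x yaw -0.234 twist(before, about tool z) -0.0003
```

View pics/w4.png

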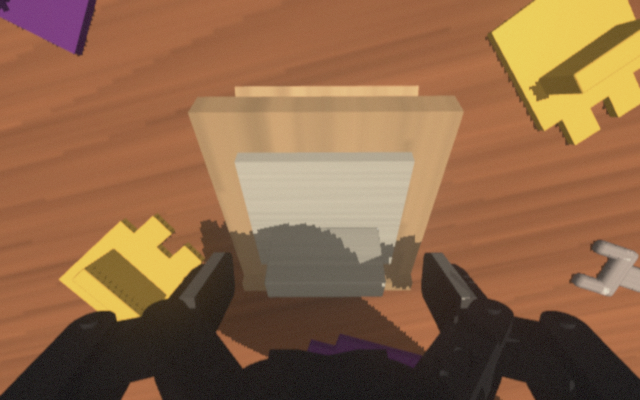

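View pics/s4.png

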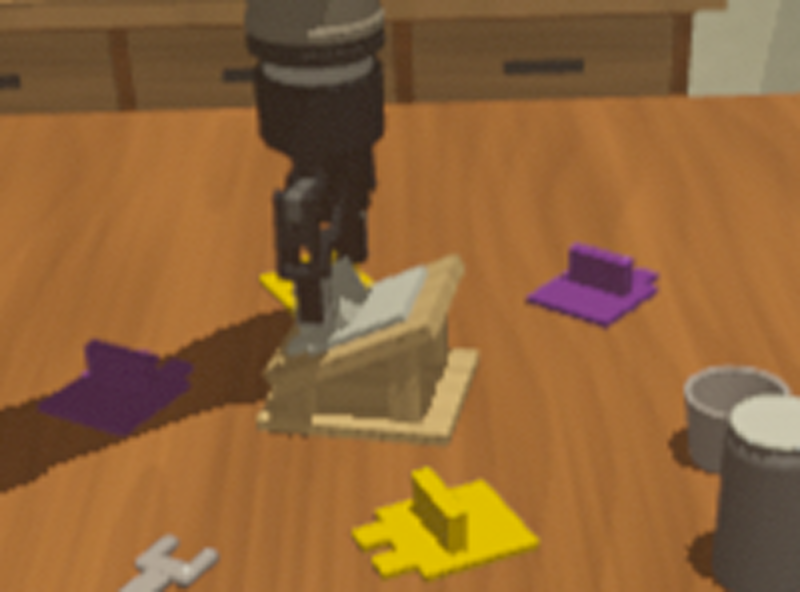

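The jaws straddle the rib: rib centre ≈326 px, jaw centre ≈328 px. I'll close them.

{"fn": "carry_out", "kwargs": {
  "motion": "1 0 0 0 0;1 0 0 0 0;1 0 0 0 0;1 0 0 0 0;1 0 0 0 0;1 0 0 0 0;1 0 0 0 0;1 0 0 0 0",
  "newtons": 70
}}

```text
clock: 7.4
tcp_pos: [0.5006, 0.2385, 0.0698]
orientation: [-3.12, 0.367, -0.001]
contact_force: [-1.6, 0.4, 5.3]
grip_width: 0.0483
```

```bash
python3 - <<'E'
from h import *
from bench import r,camera_params,grab_frame
o=r.get_obs();im=grab_frame('wrist')[...,::-1];sd=grab_frame('side')[...,::-1]
print(o)
cv2.imwrite('pics/w5.png',np.hstack([im[:, 100:480],cv2.resize(sd[120:260,220:360],(400,400),interpolation=cv2.INTER_CUBIC)]))
E
```

```text
{'clock': 7.4, 'joints': array([-0.24916034,  0.52020577, -0.39177646,  1.95333077,  0.29129618,
        0.72190149, -2.61943418]), 'qvel': array([-0.00041486,  0.00019364,  0.00074125, -0.00011724,  0.00095878,
        0.00128097,  0.00021499]), 'tau': array([ 2.57971063e-01, -4.99742424e+01, -3.59383844e+00, -1.91421193e+01,
        1.91393578e-01, -2.98015801e-01, -1.23380515e-02]), 'tcp_pos': array([0.50064514, 0.23847196, 0.0697952 ]), 'orientation': array([-3.11963311e+00,  3.66762498e-01, -8.39110168e-04]), 'contact_force': array([-1.61914068,  0.37198322,  5.2902178 ]), 'moment': array([-0.0184739 ,  0.24911525,  0.01576432]), 'grip_width': 0.048313729564516246}
```

View pics/w5.png

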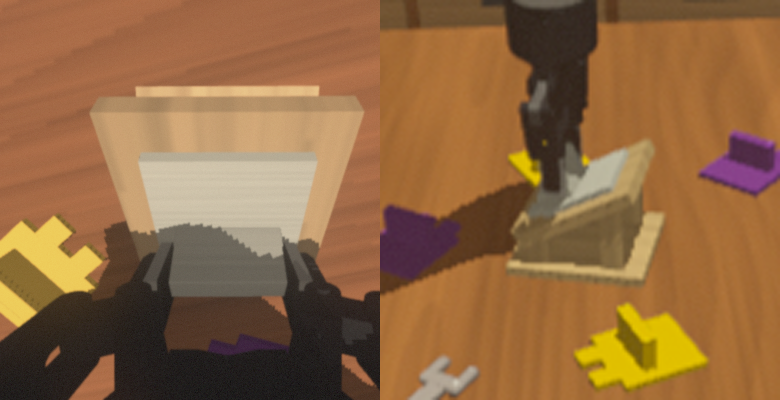

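{"fn": "carry_out", "kwargs": {
  "motion": "1 0 0 -4 0;1 0 0 -8 0;1 0 0 -12 0;1 0 0 -16 0;1 0 0 -20 0;1 0 0 -30 0;1 0 0 -30 0;1 0 0 0 0"
}}

```text
clock: 8.5
tcp_pos: [0.5021, 0.2392, 0.1925]
orientation: [-3.117, 0.367, -0.008]
contact_force: [1.9, 0.9, -4.5]
grip_width: 0.0488
```

```bash
python3 - <<'E'
from h import *
from bench import r,camera_params,grab_frame
o=r.get_obs();im=grab_frame('wrist')[...,::-1];sd=grab_frame('side')[...,::-1]
print(o['clock'],o['tcp_pos'],o['contact_force'],o['moment'],o['grip_width'])
plan(o,[.538,-.199,.19],-.188)
cv2.imwrite('pics/w6.png',im);cv2.imwrite('pics/s6.png',cv2.resize(sd[60:200,210:370],None,fx=5,fy=4,interpolation=cv2.INTER_CUBIC))
E
```

```text
8.5 [0.50206173 0.23918748 0.19246812] [ 1.93422229  0.88195171 -4.51325989] [0.01257632 0.0560645  0.04121563] 0.048819269992846595
tool x [ 0.973 -0.232  0.005] y [-0.232 -0.973 -0.004] z [ 0.005  0.003 -1.   ]
shift mm [136.7 417.9   1.5]
tool x yaw -0.234 twist(before, about tool z) -0.0463
```

View pics/w6.png

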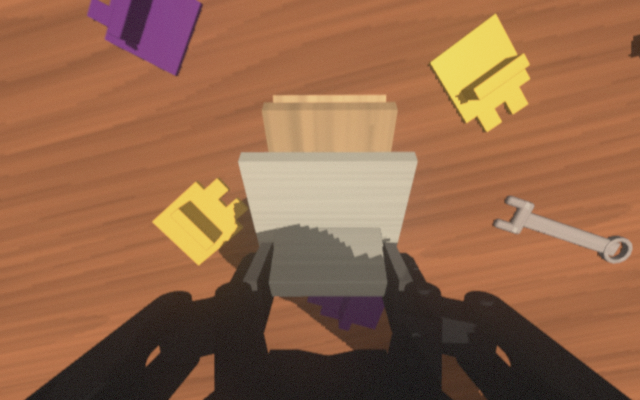

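View pics/s6.png

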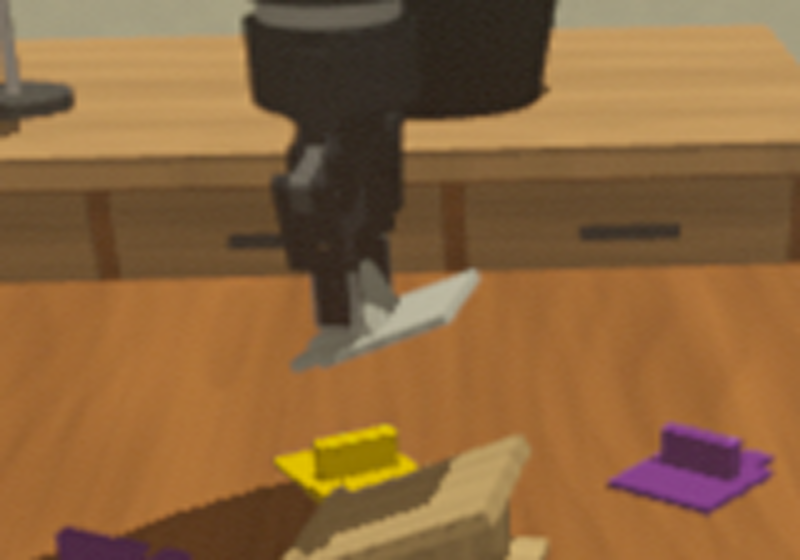

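The tilt is unchanged in the grip. The heel edge sits at the same pixels, (240–415, ~157), as before the lift. Next I'll carry the cover over the case.

```bash
cat >> h.py <<'E'
C=np.array([.538,-.199]);PSI=-.188
def case2w(x,y,z): 
    c,s=np.cos(PSI),np.sin(PSI); return np.array([C[0]+c*x-s*y,C[1]+s*x+c*y,z])
def w2case(p):
    c,s=np.cos(PSI),np.sin(PSI); d=np.array(p[:2])-C; return np.array([c*d[0]+s*d[1],-s*d[0]+c*d[1],p[2]])
def stat(o):
    c,s=np.cos(PSI),np.sin(PSI);f=o['contact_force']
    print('t',round(o['clock'],2),'case',(w2case(o['tcp_pos'])*1e3).round(1),'Fcase',np.round([c*f[0]+s*f[1],-s*f[0]+c*f[1],f[2]],1),'M',np.round(o['moment'],2),'w',round(o['grip_width']*1e3,1),'toolz',toolR(o).apply([0,0,1]).round(3))
E
python3 - <<'E'
from h import *
from bench import r
o=r.get_obs(); stat(o); plan(o,case2w(.0007,-.011,.19),-.188)
E
```

```text
t 8.6 case [-118.7  422.   189.2] Fcase [ 0.  -0.5 -4.1] M [-0.01  0.03  0.02] w 48.8 toolz [ 0. -0. -1.]
tool x [ 0.973 -0.232  0.   ] y [-0.232 -0.973  0.   ] z [ 0. -0. -1.]
shift mm [139.4 427.   -0.7]
tool x yaw -0.234 twist(before, about tool z) -0.0463
```

{"fn": "carry_out", "kwargs": {
  "motion": "1 8 25 0 0;1 12 40 0 0;1 15 45 0 0;1 15 45 0 0;1 15 45 0 0;1 15 45 0 0;1 15 45 0 0;1 15 45 0 0"
}}

```text
clock: 9.6
tcp_pos: [0.5286, -0.1147, 0.1878]
orientation: [-3.12, 0.367, 0.004]
contact_force: [0.6, 0.1, -4.2]
grip_width: 0.0485
```

{"fn": "carry_out", "kwargs": {
  "motion": "1 15 45 0 0;1 10 30 0 0;1 4 17 0 0;1 0 0 0 -0.02;1 0 0 0 -0.026;1 0 0 0 0;1 0 0 0 0;1 0 0 0 0"
}}

```text
clock: 10.6
tcp_pos: [0.5367, -0.2091, 0.1894]
orientation: [3.128, -0.294, 0.0]
contact_force: [-0.5, -0.9, -4.3]
grip_width: 0.0486
```

```bash
python3 - <<'E'
from h import *
from bench import r,camera_params,grab_frame
import json
o=r.get_obs();stat(o);p=camera_params('wrist');im=grab_frame('wrist')[...,::-1];sd=grab_frame('side')[...,::-1]
json.dump({k:np.array(v).tolist() for k,v in p.items()}|{'tcp':o['tcp_pos'].tolist()},open('w7.json','w'))
cv2.imwrite('pics/w7.png',im);cv2.imwrite('pics/s7.png',sd); plan(o,case2w(.0007,-.011,.12),-.188)
E
```

```text
t 10.6 case [  0.6 -10.2 189.4] Fcase [-0.3 -1.  -4.3] M [ 0.01  0.06 -0.01] w 48.6 toolz [ 0. -0. -1.]
tool x [ 0.982 -0.187  0.   ] y [-0.187 -0.982  0.   ] z [ 0. -0. -1.]
shift mm [ 0.1  0.8 69.4]
tool x yaw -0.188 twist(before, about tool z) 0.0003
```

View pics/w7.png

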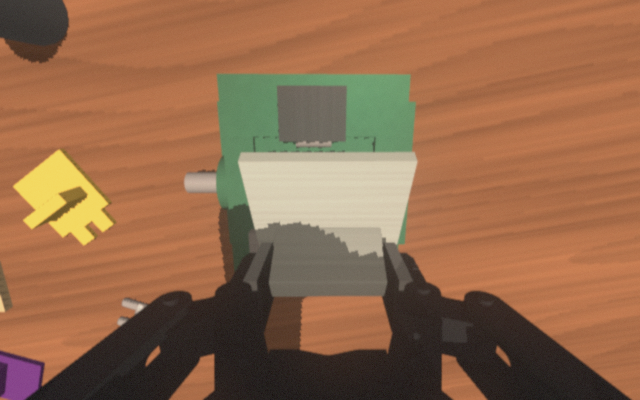

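View pics/s7.png

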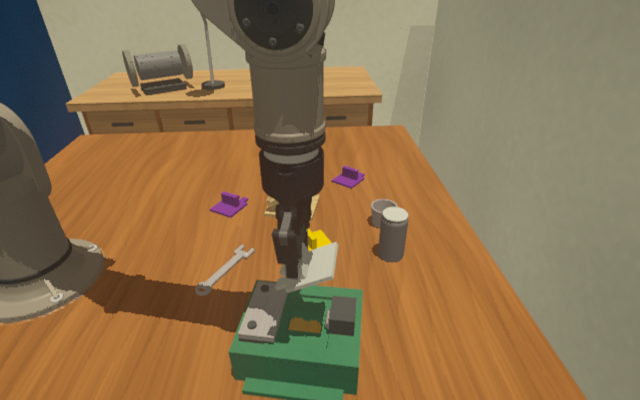

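The cover is held tilted above the case, offset about 10 mm to −y. I'll descend in front of the lip.

{"fn": "carry_out", "kwargs": {
  "motion": "1 0 0 12 0;1 0 0 18 0;1 0 0 18 0;1 0 0 16 0;1 0 0 11 0;1 0 0 6 0;1 0 0 3 0;1 0 0 0 0"
}}

```text
clock: 11.7
tcp_pos: [0.5368, -0.2096, 0.1055]
orientation: [3.128, -0.295, 0.001]
contact_force: [-0.1, -0.1, -3.3]
grip_width: 0.0481
```

```bash
python3 - <<'E'
from h import *
from bench import r,camera_params,grab_frame
o=r.get_obs();stat(o);im=grab_frame('wrist')[...,::-1];sd=grab_frame('side')[...,::-1]
cv2.imwrite('pics/s8.png',cv2.resize(sd[230:380,220:380],None,fx=5,fy=4,interpolation=cv2.INTER_CUBIC));cv2.imwrite('pics/w8.png',im)
E
```

```text
t 11.7 case [  0.8 -10.6 105.5] Fcase [-0.  -0.1 -3.3] M [ 0.03  0.07 -0.02] w 48.1 toolz [ 0. -0. -1.]
```

View pics/s8.png

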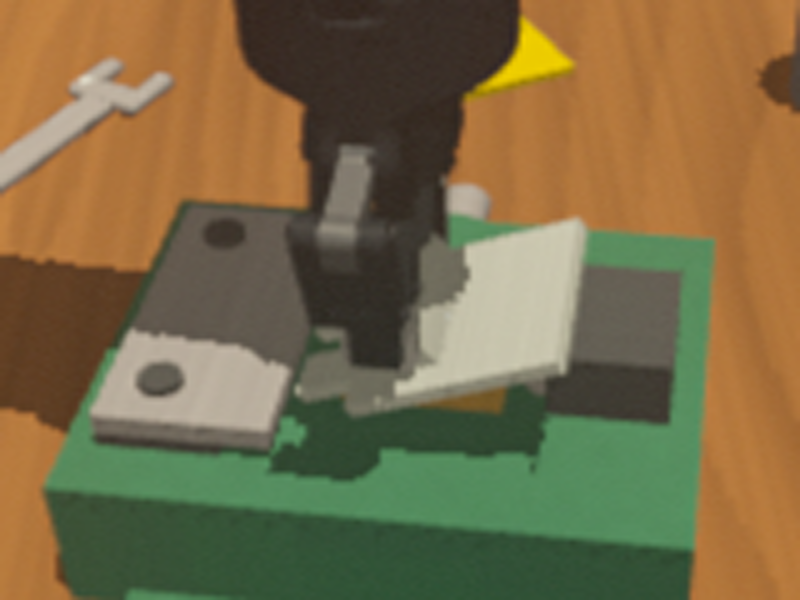

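View pics/w8.png

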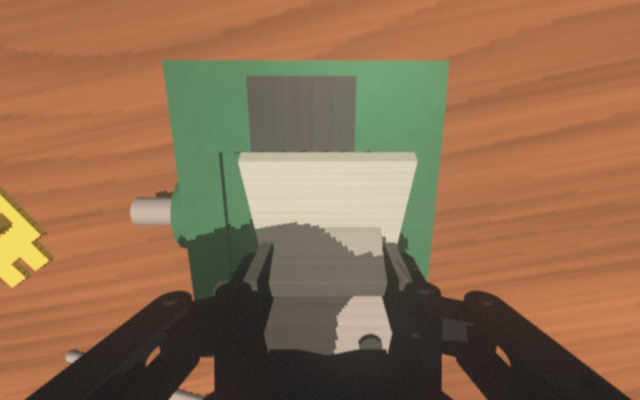

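The tongue is in front of the lip and the heel is above the post. I'll lower further to feel the ledge.

{"fn": "carry_out", "kwargs": {
  "motion": "1 0 0 3 0;1 0 0 3 0;1 0 0 2 0;1 0 0 2 0;1 0 0 0 0;1 0 0 0 0;1 0 0 0 0;1 0 0 0 0"
}}

```text
clock: 12.8
tcp_pos: [0.5367, -0.2095, 0.0954]
orientation: [3.128, -0.295, 0.0]
contact_force: [1.2, -0.2, -3.9]
grip_width: 0.0484
```

{"fn": "carry_out", "kwargs": {
  "motion": "1 0 0 0.5 0;1 0 0 0.5 0;1 0 0 0.5 0;1 0 0 0.5 0;1 0 0 0.5 0;1 0 0 0 0;1 0 0 0 0;1 0 0 0 0"
}}

```text
clock: 13.8
tcp_pos: [0.5366, -0.2095, 0.0928]
orientation: [3.128, -0.295, 0.0]
contact_force: [0.2, 0.2, -3.9]
grip_width: 0.0487
```

```bash
python3 - <<'E'
from h import *
from bench import r,camera_params,grab_frame
o=r.get_obs();stat(o)
E
```

```text
t 13.8 case [  0.6 -10.6  92.8] Fcase [ 0.2  0.3 -3.9] M [ 0.01  0.06 -0.  ] w 48.7 toolz [ 0. -0. -1.]
```

{"fn": "carry_out", "kwargs": {
  "motion": "1 0 0 0.5 0;1 0 0 0.5 0;1 0 0 0.5 0;1 0 0 0.5 0;1 0 0 0 0;1 0 0 0 0;1 0 0 0 0;1 0 0 0 0"
}}

```text
clock: 14.8
tcp_pos: [0.5366, -0.2095, 0.0908]
orientation: [3.128, -0.295, 0.0]
contact_force: [-0.4, -0.6, -4.0]
grip_width: 0.0486
```

```bash
python3 - <<'E'
from h import *
from bench import r,camera_params,grab_frame
o=r.get_obs();stat(o);sd=grab_frame('side')[...,::-1]
cv2.imwrite('pics/s9.png',cv2.resize(sd[230:380,220:380],None,fx=5,fy=4,interpolation=cv2.INTER_CUBIC))
E
```

```text
t 14.8 case [  0.6 -10.6  90.8] Fcase [-0.3 -0.6 -4. ] M [ 0.03  0.04 -0.02] w 48.6 toolz [ 0. -0. -1.]
```

View pics/s9.png

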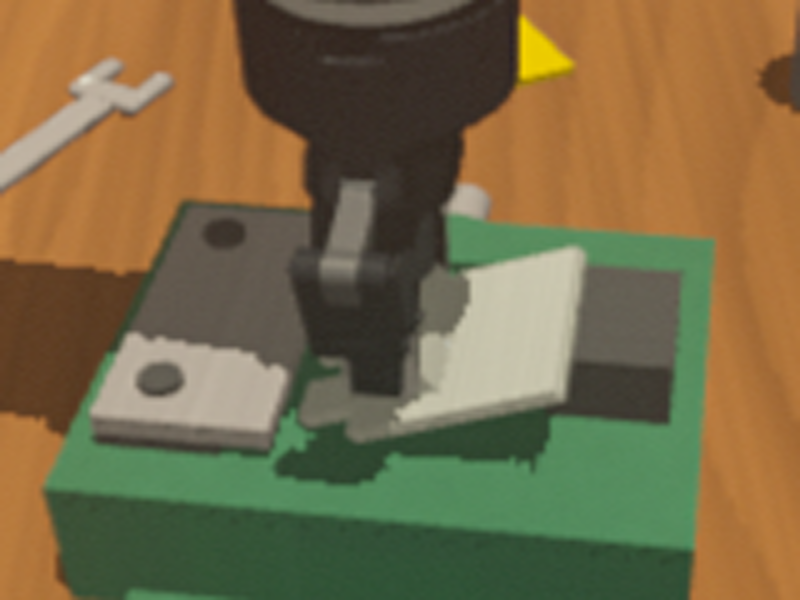

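```bash
python3 - <<'E'
from h import *
from bench import r,camera_params,grab_frame
import json
o=r.get_obs();p=camera_params('wrist');im=grab_frame('wrist')[...,::-1]
json.dump({k:np.array(v).tolist() for k,v in p.items()},open('w9.json','w'));cv2.imwrite('pics/w9.png',im)
c=cv2.resize(im[140:310,225:430],None,fx=3.9,fy=3.5,interpolation=cv2.INTER_CUBIC);c=cv2.convertScaleAbs(c,alpha=1.4,beta=20)
cv2.imwrite('pics/w9c.png',c)
E
```

```text
(no output)
```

View pics/w9c.png

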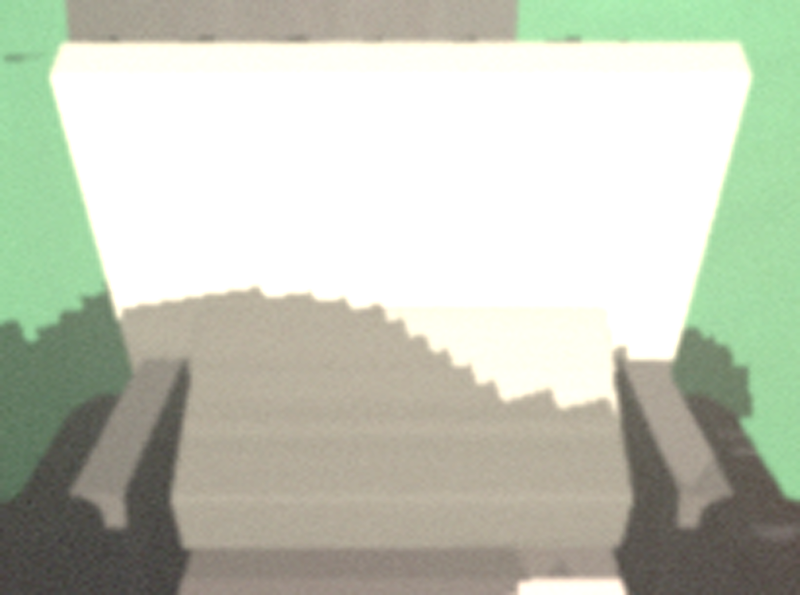

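```bash
python3 - <<'E'
from fit import *
import json
from bench import r
W={k:np.array(v) for k,v in json.load(open('w9.json')).items()}
u=lambda c,o,kx,ky:np.array([(c[0]+.5)/kx-.5+o[0],(c[1]+.5)/ky-.5+o[1]])
pts=[((50,77),(45,35,6)),((752,77),(45,-35,6)),((63,43),(45,35,0)),((742,43),(45,-35,0)),((171,497),(6,25,36)),((632,497),(6,-25,36)),((188,548),(-6,25,36)),((615,548),(-6,-25,36)),((192,308),(6,25,6)),((608,308),(6,-25,6))]
w=[(W,u(c,(225,140),3.9,3.5),np.array(l)/1e3) for c,l in pts]
s=[(D,u(c,(220,230),5,4),np.array(l)/1e3) for c,l in [((582,248),(45,35,6)),((560,400),(45,-35,6)),((352,428),(-45,-23,6))]]
o=r.get_obs();stat(o)
for nm,it in(('w',w),('w+s',w+s)):
    q,e=fit(it,[.55,-.21,.08,-.188,-.48],full=True);print(nm,q.round(4),np.degrees(q[4]).round(2),e.round(1).tolist())
    Rm=R.from_euler('ZY',q[3:5])
    for n,l in(('org',(0,0,0)),('tip',(-.045,0,0)),('heel',(.045,0,0)),('grip30',(0,0,.03))): print(n,(w2case(Rm.apply(l)+q[:3])*1e3).round(1), (w2case(Rm.apply(l)+q[:3])*1e3-w2case(o['tcp_pos'])*1e3).round(1))
E
```

```text
t 14.9 case [  0.6 -10.5  90.8] Fcase [ 0.2 -0.1 -3.4] M [0.05 0.05 0.  ] w 48.3 toolz [-0. -0. -1.]
w [ 0.5505 -0.2137  0.0823 -0.1882 -0.5004] -28.67 [[0.5, -0.0], [-0.3, 0.1], [0.1, 0.3], [-0.6, 0.4], [-1.7, 0.4], [1.6, 0.4], [-2.4, -0.0], [2.3, -0.0], [1.3, -1.9], [-0.6, -1.9]]
org [ 15.  -12.1  82.3] [14.4 -1.5 -8.5]
tip [-24.5 -12.1  60.7] [-25.   -1.5 -30.1]
heel [ 54.5 -12.1 103.9] [53.9 -1.5 13.1]
grip30 [  0.6 -12.1 108.6] [ 0.  -1.5 17.8]
w+s [ 0.5507 -0.2137  0.0822 -0.1874 -0.5074] -29.07 [[0.4, 0.1], [-0.1, 0.1], [0.0, 0.3], [-0.4, 0.3], [-1.5, 0.3], [1.7, 0.3], [-2.2, -0.3], [2.3, -0.4], [1.4, -2.2], [-0.5, -2.3], [-1.4, -0.0], [-1.8, -1.8], [-10.8, -1.4]]
org [ 15.2 -12.1  82.2] [14.6 -1.6 -8.6]
tip [-24.1 -12.1  60.3] [-24.7  -1.6 -30.4]
heel [ 54.5 -12.1 104.1] [54.  -1.5 13.3]
grip30 [  0.6 -12.1 108.4] [ 0.1 -1.6 17.6]
```

{"fn": "carry_out", "kwargs": {
  "motion": "1 -2 0 0.5 0;1 -2 0 0 0;1 -2 0 0 0;1 -1 0 0 0;1 -1 0 0 0;1 -1 0 0 0;1 0 0 0 0;1 0 0 0 0"
}}

```text
clock: 15.9
tcp_pos: [0.5287, -0.208, 0.0907]
orientation: [3.127, -0.295, 0.003]
contact_force: [3.6, 0.0, -4.8]
grip_width: 0.0484
```

```bash
python3 - <<'E'
from h import *
from bench import r
o=r.get_obs();stat(o)
E
```

```text
t 15.9 case [ -7.5 -10.6  90.7] Fcase [ 3.5  0.7 -4.8] M [-0.2  -0.94 -0.05] w 48.4 toolz [ 0.002 -0.    -1.   ]
```

Contact came at TCP x=−7.5, where the key's end is predicted at −7.2, with +3.5 N. Now I'll press lightly and slide towards +y.

{"fn": "carry_out", "kwargs": {
  "motion": "1 -0.5 -0.5 0 0;1 0 -0.5 0 0;1 0 -0.5 0 0;1 0 -0.5 0 0;1 0 -0.5 0 0;1 0 -0.5 0 0;1 0 -0.5 0 0;1 0 0 0 0"
}}

```text
clock: 16.9
tcp_pos: [0.529, -0.2054, 0.0909]
orientation: [3.126, -0.296, 0.004]
contact_force: [5.0, -3.2, -3.8]
grip_width: 0.0484
```

```bash
python3 - <<'E'
from h import *
from bench import r
o=r.get_obs();stat(o)
E
```

```text
t 16.9 case [-7.6 -8.  90.9] Fcase [ 5.5 -2.2 -3.8] M [-0.84 -1.18 -0.05] w 48.4 toolz [ 0.003 -0.002 -1.   ]
```

{"fn": "carry_out", "kwargs": {
  "motion": "1 0 -0.5 0 0;1 0 -0.5 0 0;1 0 -0.5 0 0;1 0 -0.5 0 0;1 0 -0.5 0 0;1 0 -0.5 0 0;1 0 -0.5 0 0;1 0 -0.5 0 0"
}}

```text
clock: 17.9
tcp_pos: [0.5298, -0.2017, 0.0909]
orientation: [3.126, -0.296, 0.004]
contact_force: [4.5, -4.6, -4.1]
grip_width: 0.0486
```

```bash
python3 - <<'E'
from h import *
from bench import r
o=r.get_obs();stat(o)
E
```

```text
t 17.9 case [-7.6 -4.2 90.9] Fcase [ 5.3 -3.6 -4.1] M [-0.86 -1.17 -0.01] w 48.6 toolz [ 0.003 -0.002 -1.   ]
```

{"fn": "carry_out", "kwargs": {
  "motion": "1 0 -0.5 0 0;1 0 -0.5 0 0;1 0 -0.5 0 0;1 0 -0.5 0 0;1 0 -0.5 0 0;1 0 -0.5 0 0;1 0 -0.5 0 0;1 0 -0.5 0 0"
}}

```text
clock: 18.9
tcp_pos: [0.5305, -0.1978, 0.0909]
orientation: [3.126, -0.296, 0.004]
contact_force: [4.8, -4.4, -3.9]
grip_width: 0.0487
```

```bash
python3 - <<'E'
from h import *
from bench import r
o=r.get_obs();stat(o)
E
```

```text
t 18.9 case [-7.6 -0.2 90.9] Fcase [ 5.6 -3.4 -3.9] M [-0.9  -1.15  0.03] w 48.7 toolz [ 0.003 -0.002 -1.   ]
```

{"fn": "carry_out", "kwargs": {
  "motion": "1 0 -0.5 0 0;1 0 -0.5 0 0;1 0 -0.5 0 0;1 0 -0.5 0 0;1 0 -0.5 0 0;1 0 -0.5 0 0;1 0 -0.5 0 0;1 0 -0.5 0 0"
}}

```text
clock: 19.9
tcp_pos: [0.5312, -0.1938, 0.0909]
orientation: [3.126, -0.296, 0.004]
contact_force: [4.6, -4.0, -3.4]
grip_width: 0.0483
```

```bash
python3 - <<'E'
from h import *
from bench import r
o=r.get_obs();stat(o)
E
```

```text
t 19.9 case [-7.7  3.9 90.9] Fcase [ 5.2 -3.  -3.4] M [-0.89 -1.13  0.05] w 48.3 toolz [ 0.002 -0.002 -1.   ]
```

{"fn": "carry_out", "kwargs": {
  "motion": "1 0 -0.5 0 0;1 0 -0.5 0 0;1 0 -0.5 0 0;1 0 -0.5 0 0;1 0 -0.5 0 0;1 0 -0.5 0 0;1 0 -0.5 0 0;1 0 0 0 0"
}}

```text
clock: 20.9
tcp_pos: [0.5315, -0.1898, 0.0907]
orientation: [3.127, -0.295, 0.003]
contact_force: [4.7, -2.9, -3.6]
grip_width: 0.0482
```

```bash
python3 - <<'E'
from h import *
from bench import r
o=r.get_obs();stat(o)
E
```

```text
t 20.9 case [-8.1  7.8 90.7] Fcase [ 5.1 -2.  -3.6] M [-0.64 -0.97  0.05] w 48.2 toolz [ 0.002 -0.001 -1.   ]
```

{"fn": "carry_out", "kwargs": {
  "motion": "1 -0.5 -0.5 0 0;1 -0.5 0 0 0;1 0 -0.5 0 0;1 0 0 0 0;1 0 -0.5 0 0;1 0 0 0 0;1 0 0 0 0;1 0 0 0 0"
}}

```text
clock: 21.9
tcp_pos: [0.5301, -0.1873, 0.0903]
orientation: [-3.128, 0.295, -0.0]
contact_force: [0.3, 0.9, -3.5]
grip_width: 0.0484
```

```bash
python3 - <<'E'
from h import *
from bench import r
o=r.get_obs();stat(o)
E
```

```text
t 21.9 case [-9.9 10.  90.3] Fcase [ 0.1  1.  -3.5] M [-0.    0.1   0.02] w 48.4 toolz [ 0.  0. -1.]
```

Fx dropped to 0 and x advanced to −9.9, so the notch is over the key. I'll push further in while still tilted.

{"fn": "carry_out", "kwargs": {
  "motion": "1 -0.8 -0.5 0 0;1 -0.8 0 0 0;1 -0.8 0 0 0;1 -0.8 0 0 0;1 -0.9 0 0 0;1 0 0 0 0;1 0 0 0 0;1 0 0 0 0"
}}

```text
clock: 22.9
tcp_pos: [0.5262, -0.1861, 0.0903]
orientation: [-3.128, 0.295, -0.0]
contact_force: [-0.0, 0.4, -2.8]
grip_width: 0.0483
```

```bash
python3 - <<'E'
from h import *
from bench import r,grab_frame
o=r.get_obs();stat(o);sd=grab_frame('side')[...,::-1];im=grab_frame('wrist')[...,::-1]
cv2.imwrite('pics/s10.png',cv2.resize(sd[230:380,220:380],None,fx=5,fy=4,interpolation=cv2.INTER_CUBIC))
cv2.imwrite('pics/w10.png',im)
E
```

```text
t 22.9 case [-14.   10.4  90.3] Fcase [-0.1  0.4 -2.8] M [0.04 0.05 0.01] w 48.3 toolz [ 0.  0. -1.]
```

View pics/s10.png

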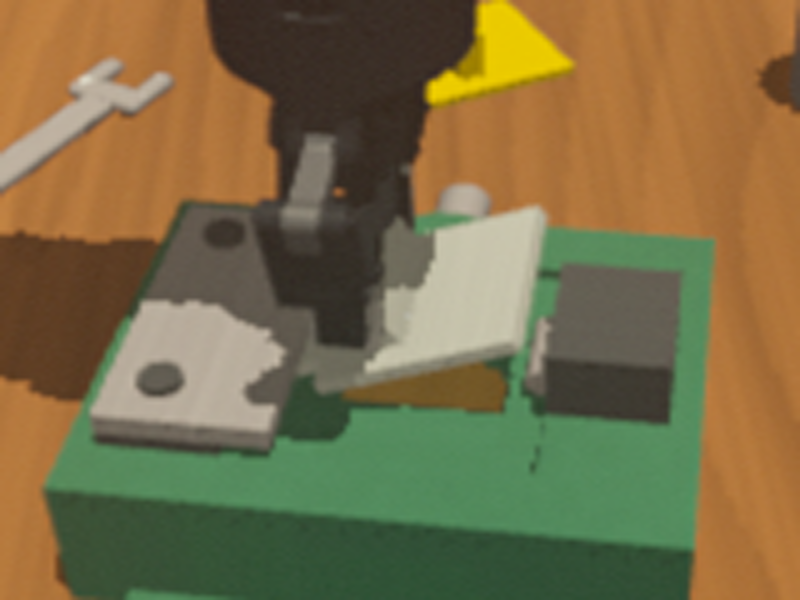

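View pics/w10.png

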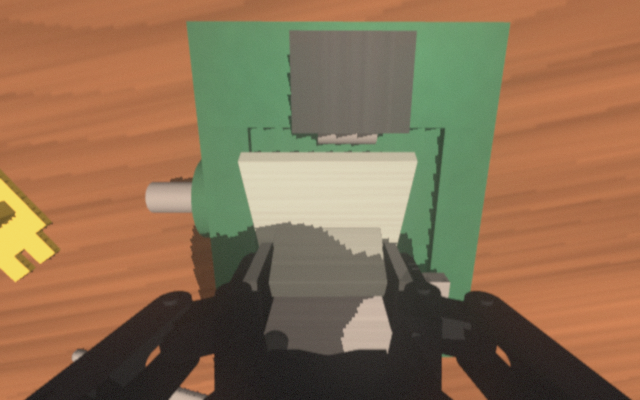

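The tongue is about 8 mm under the lip, at 28° and with no load. Next I'll relax the grip to 20 N and start levelling by pivoting in the pads while pushing inward.

{"fn": "carry_out", "kwargs": {
  "motion": "1 -1 0 0.5 0;1 -1 0 0.5 0;1 0.5 0 0.7 0;1 0.7 0 0.8 0;1 0.8 0 1 0;1 0.8 0 1 0;1 0.5 0 0.5 0;1 0 0 0 0",
  "newtons": 20
}}

```text
clock: 24.0
tcp_pos: [0.5288, -0.1866, 0.0874]
orientation: [3.127, -0.295, 0.004]
contact_force: [-1.0, 1.3, 15.8]
grip_width: 0.0482
```

```bash
python3 - <<'E'
from h import *
from bench import r,grab_frame
o=r.get_obs();stat(o);sd=grab_frame('side')[...,::-1];im=grab_frame('wrist')[...,::-1]
cv2.imwrite('pics/s11.png',cv2.resize(sd[230:380,220:380],None,fx=5,fy=4,interpolation=cv2.INTER_CUBIC))
cv2.imwrite('pics/w11.png',im)
E
```

```text
t 24.0 case [-11.4  10.5  87.4] Fcase [-1.2  1.1 15.8] M [0.28 1.07 0.01] w 48.2 toolz [ 0.002 -0.001 -1.   ]
```

View pics/s11.png

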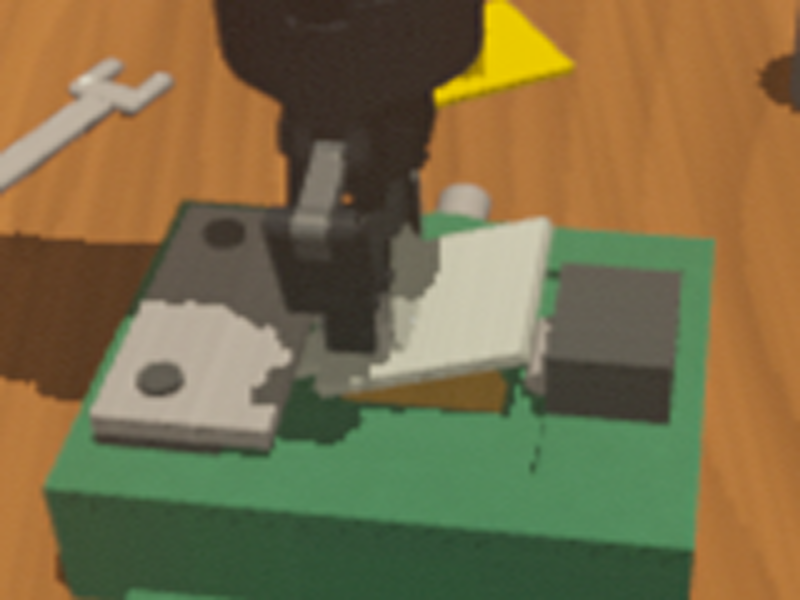

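View pics/w11.png

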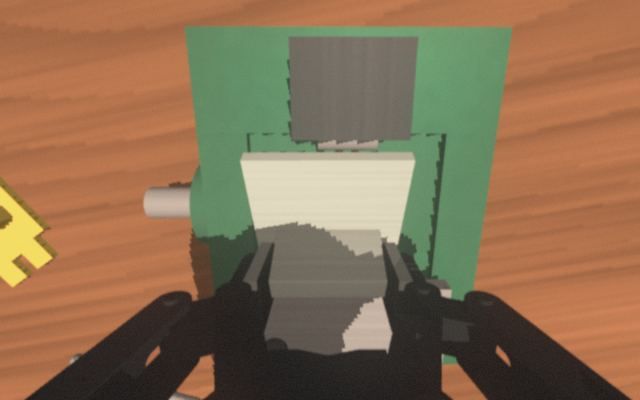

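{"fn": "carry_out", "kwargs": {
  "motion": "1 -0.5 0 0.5 0;1 -0.5 0 0.5 0;1 -0.3 0 0.5 0;1 0 0 0.5 0;1 0 0 0.5 0;1 0 0 0.5 0;1 0 0 0 0;1 0 0 0 0"
}}

```text
clock: 25.1
tcp_pos: [0.5305, -0.1869, 0.0861]
orientation: [3.126, -0.295, 0.014]
contact_force: [2.9, 0.9, 21.0]
grip_width: 0.0487
```

```bash
python3 - <<'E'
from h import *
from bench import r,grab_frame
o=r.get_obs();stat(o);im=grab_frame('wrist')[...,::-1]
c=cv2.resize(im[140:310,225:430],None,fx=3.9,fy=3.5,interpolation=cv2.INTER_CUBIC);c=cv2.convertScaleAbs(c,alpha=1.4,beta=20)
cv2.imwrite('pics/w12.png',c)
E
```

```text
t 25.1 case [-9.6 10.5 86.1] Fcase [ 2.7  1.5 21. ] M [0.1  0.15 0.  ] w 48.7 toolz [ 0.008 -0.002 -1.   ]
```

View pics/w12.png

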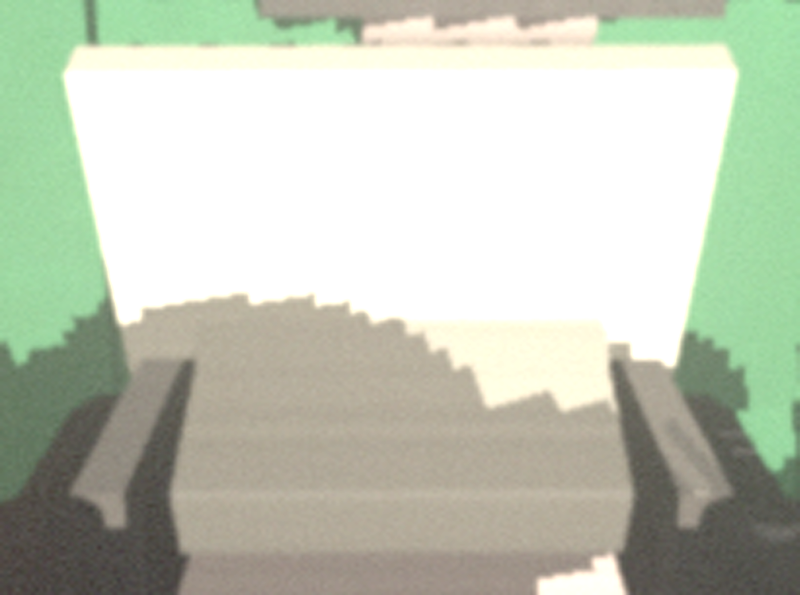

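```bash
cat > cov.py <<'E'
from fit import *
from bench import r,camera_params
def cov(pts,o=(225,140),kx=3.9,ky=3.5):
    W=camera_params('wrist');u=lambda c:np.array([(c[0]+.5)/kx-.5+o[0],(c[1]+.5)/ky-.5+o[1]])
    w=[(W,u(c),np.array(l)/1e3) for c,l in pts]
    ob=r.get_obs();stat(ob)
    q,e=fit(w,[.55,-.21,.08,-.188,-.35],full=True);print(q.round(4),'tilt',np.degrees(q[4]).round(2),'yawrel',round(q[3]-PSI,3),e.round(1).tolist())
    Rm=R.from_euler('ZY',q[3:5])
    for n,l in(('org',(0,0,0)),('tip',(-.045,0,0)),('heel',(.045,0,0)),('grip30',(0,0,.03))): print(n,(w2case(Rm.apply(l)+q[:3])*1e3).round(1), (w2case(Rm.apply(l)+q[:3])*1e3-w2case(ob['tcp_pos'])*1e3).round(1))
E
python3 - <<'E'
from cov import *
cov([((63,73),(45,35,6)),((739,73),(45,-35,6)),((77,46),(45,35,0)),((728,46),(45,-35,0)),((171,492),(6,25,36)),((632,492),(6,-25,36)),((182,553),(-6,25,36)),((618,553),(-6,-25,36)),((195,321),(6,25,6)),((605,321),(6,-25,6))])
E
```

```text
t 25.15 case [-9.6 10.5 86.1] Fcase [ 1.6 -0.1 20.4] M [0.11 0.15 0.02] w 48.5 toolz [ 0.009 -0.002 -1.   ]
[ 0.5414 -0.1905  0.0765 -0.1886 -0.4014] tilt -23.0 yawrel -0.001 [[0.7, 0.1], [-0.5, 0.2], [0.1, 0.1], [-0.6, 0.2], [-1.8, 0.5], [1.7, 0.6], [-1.4, -0.0], [1.9, 0.0], [1.2, -2.3], [-0.6, -2.2]]
org [ 1.7  9.  76.5] [11.3 -1.5 -9.6]
tip [-39.7   9.   58.9] [-30.1  -1.5 -27.2]
heel [43.1  9.  94.1] [52.7 -1.5  8. ]
grip30 [-10.    9.  104.1] [-0.4 -1.5 18. ]
```

The tilt is now 23° with the tip at x≈−39.7 (d≈8.7). It pivots in the pads as intended. I'll push it further in.

{"fn": "carry_out", "kwargs": {
  "motion": "1 -0.5 0 -0.5 0;1 -1 0 -0.5 0;1 -1 0 0 0;1 -1 0 0 0;1 -1 0 0 0;1 -1 0 0 0;1 0 0 0 0;1 0 0 0 0"
}}

```text
clock: 26.15
tcp_pos: [0.5268, -0.1861, 0.0869]
orientation: [3.126, -0.295, 0.019]
contact_force: [7.8, -1.7, 12.2]
grip_width: 0.0487
```

```bash
python3 - <<'E'
from h import *
from bench import r,grab_frame
o=r.get_obs();stat(o)
E
```

```text
t 26.15 case [-13.4  10.6  86.9] Fcase [ 8.  -0.2 12.2] M [-0.28 -1.38 -0.04] w 48.7 toolz [ 0.012 -0.003 -1.   ]
```

{"fn": "carry_out", "kwargs": {
  "motion": "1 0 0 0.6 0;1 0 0 0.6 0;1 0.3 0 0.6 0;1 0.5 0 0.6 0;1 0.5 0 0.6 0;1 0.5 0 0.6 0;1 0.5 0 0.6 0;1 0 0 0 0"
}}

```text
clock: 27.15
tcp_pos: [0.5299, -0.1867, 0.084]
orientation: [3.126, -0.295, 0.021]
contact_force: [5.7, -0.5, 23.4]
grip_width: 0.0484
```

```bash
python3 - <<'E'
from h import *
from bench import r,grab_frame
o=r.get_obs();stat(o);im=grab_frame('wrist')[...,::-1]
c=cv2.resize(im[140:310,225:430],None,fx=3.9,fy=3.5,interpolation=cv2.INTER_CUBIC);c=cv2.convertScaleAbs(c,alpha=1.4,beta=20)
cv2.imwrite('pics/w13.png',c)
E
```

```text
t 27.15 case [-10.3  10.6  84. ] Fcase [ 5.7  0.6 23.4] M [-0.09 -0.55  0.01] w 48.4 toolz [ 0.013 -0.003 -1.   ]
```

View pics/w13.png

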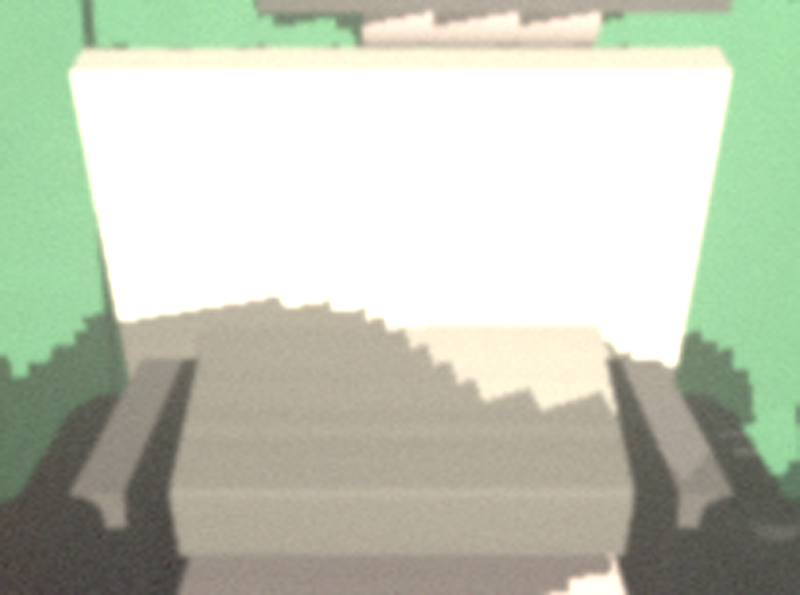

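```bash
python3 - <<'E'
from cov import *
cov([((69,71),(45,35,6)),((732,71),(45,-35,6)),((83,48),(45,35,0)),((722,48),(45,-35,0)),((169,490),(6,25,36)),((634,490),(6,-25,36)),((180,556),(-6,25,36)),((622,556),(-6,-25,36)),((197,325),(6,25,6)),((604,325),(6,-25,6))])
E
```

```text
t 27.2 case [-10.3  10.5  84. ] Fcase [ 6.  -0.6 22.1] M [-0.07 -0.57 -0.  ] w 48.3 toolz [ 0.013 -0.003 -1.   ]
[ 0.5392 -0.19    0.0745 -0.1881 -0.3449] tilt -19.76 yawrel -0.0 [[0.7, 0.3], [-0.3, 0.3], [0.1, 0.0], [-0.7, 0.1], [-1.6, 0.4], [1.4, 0.4], [-1.3, -0.0], [1.4, -0.0], [0.8, -1.4], [-0.5, -1.4]]
org [-0.5  9.1 74.5] [ 9.8 -1.5 -9.5]
tip [-42.9   9.1  59.3] [-32.6  -1.5 -24.7]
heel [41.8  9.1 89.7] [52.1 -1.5  5.7]
grip30 [-10.7   9.1 102.8] [-0.4 -1.5 18.7]
```

The tilt is 19.8° with the tip at −42.9, already more than 10.5 mm under. I'll continue.

{"fn": "carry_out", "kwargs": {
  "motion": "1 -0.5 0 0.5 0;1 0.3 0 0.8 0;1 0.5 0 0.9 0;1 0.5 0 0.9 0;1 0.6 0 0.9 0;1 0.6 0 1 0;1 0.6 0 1 0;1 0.4 0 0 0"
}}

```text
clock: 28.2
tcp_pos: [0.5345, -0.1876, 0.0788]
orientation: [3.125, -0.295, 0.026]
contact_force: [7.7, -0.7, 25.0]
grip_width: 0.0485
```

```bash
python3 - <<'E'
from h import *
from bench import r,grab_frame
o=r.get_obs();stat(o);im=grab_frame('wrist')[...,::-1];sd=grab_frame('side')[...,::-1]
c=cv2.resize(im[140:310,225:430],None,fx=1.95,fy=1.75,interpolation=cv2.INTER_CUBIC)
d=cv2.resize(sd[240:360,240:360],(400,298),interpolation=cv2.INTER_CUBIC)
cv2.imwrite('pics/w14.png',np.hstack([c[:297],d[:297]]))
E
```

```text
t 28.2 case [-5.6 10.5 78.8] Fcase [ 7.6  0.8 25. ] M [-0.14 -0.87 -0.06] w 48.5 toolz [ 0.017 -0.004 -1.   ]
```

View pics/w14.png

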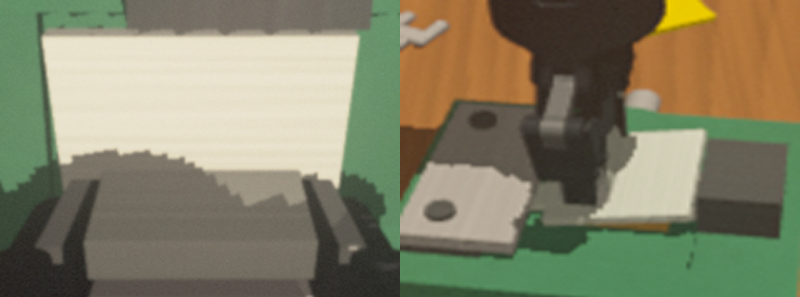

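{"fn": "carry_out", "kwargs": {
  "motion": "1 0.3 0 0.9 0;1 0.4 0 0.9 0;1 0.5 0 0.9 0;1 0.5 0 0.9 0;1 0.5 0 0.9 0;1 0.4 0 0.9 0;1 0.4 0 0.9 0;1 0 0 0 0"
}}

```text
clock: 29.3
tcp_pos: [0.5365, -0.1879, 0.0714]
orientation: [3.126, -0.295, 0.024]
contact_force: [8.5, -1.8, 15.9]
grip_width: 0.0486
```

```bash
cat > look.py <<'E'
from h import *
import sys
from bench import r,grab_frame
o=r.get_obs();stat(o);im=grab_frame('wrist')[...,::-1];sd=grab_frame('side')[...,::-1]
c=cv2.resize(im[120:310,225:430],None,fx=1.95,fy=1.6,interpolation=cv2.INTER_CUBIC)
d=cv2.resize(sd[240:360,240:360],(400,304),interpolation=cv2.INTER_CUBIC)
cv2.imwrite(sys.argv[1],np.hstack([c,d]))
E
python3 look.py pics/w15.png
```

```text
t 29.3 case [-3.5 10.6 71.4] Fcase [ 8.7 -0.2 15.9] M [-0.23 -1.27 -0.07] w 48.6 toolz [ 0.015 -0.003 -1.   ]
```

View pics/w15.png

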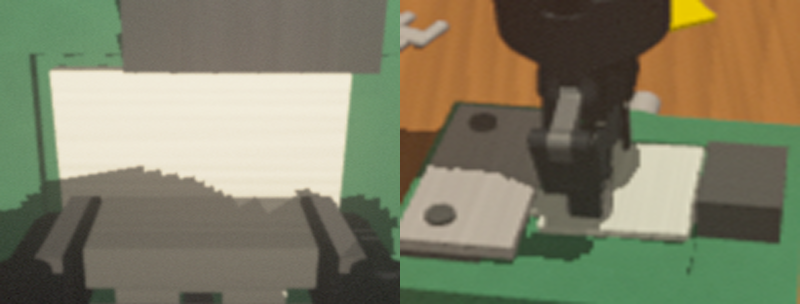

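{"fn": "carry_out", "kwargs": {
  "motion": "1 0.3 0 0.7 0;1 0.3 0 0.7 0;1 0.3 0 0.7 0;1 0.3 0 0.7 0;1 0.3 0 0.7 0;1 0 0 0.5 0;1 0 0 0 0;1 0 0 0 0"
}}

```text
clock: 30.4
tcp_pos: [0.5377, -0.1882, 0.0692]
orientation: [3.125, -0.295, 0.023]
contact_force: [1.4, 0.2, 36.3]
grip_width: 0.0485
```

```bash
python3 look.py pics/w16.png
```

```text
t 30.4 case [-2.3 10.6 69.2] Fcase [ 1.4  0.5 36.3] M [ 0.4   0.4  -0.06] w 48.5 toolz [ 0.014 -0.004 -1.   ]
```

View pics/w16.png

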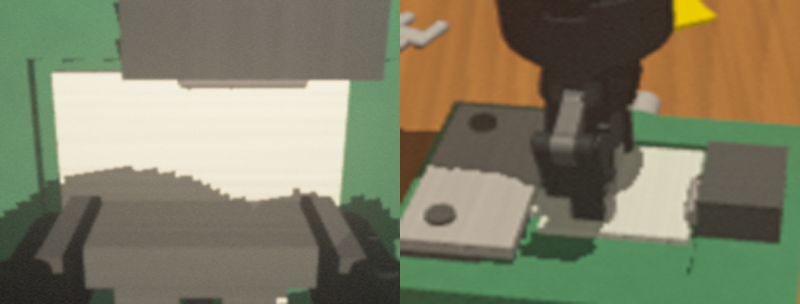

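The roller now shows over the heel's edge at (243,83) in the left half. I'll open the fingers and back off.

{"fn": "carry_out", "kwargs": {
  "motion": "0 0 0 0 0;0 0 0 0 0;0 0 0 0 0;0 0 0 0 0;0 0 0 0 0;0 0 0 -10 0;0 0 0 -20 0;0 0 0 -20 0"
}}

```text
clock: 31.5
tcp_pos: [0.5305, -0.1869, 0.1139]
orientation: [-3.128, 0.295, -0.0]
contact_force: [-0.3, -0.1, 0.5]
grip_width: 0.0855
```

{"fn": "carry_out", "kwargs": {
  "motion": "0 -5 0 -20 0;0 -5 0 -20 0;0 -5 0 -20 0;0 -5 0 -20 0;0 -5 0 -20 0;0 -5 0 -10 0;0 0 0 0 0;0 0 0 0 0"
}}

```text
clock: 32.5
tcp_pos: [0.5005, -0.1813, 0.2222]
orientation: [-3.128, 0.295, 0.002]
contact_force: [-0.7, -0.2, 0.3]
grip_width: 0.0856
```

```bash
python3 - <<'E'
from h import *
import json
from bench import r,grab_frame,camera_params
o=r.get_obs();stat(o);p=camera_params('wrist');im=grab_frame('wrist')[...,::-1];sd=grab_frame('side')[...,::-1]
cv2.imwrite('pics/w17.png',cv2.resize(im[20:280,200:440],None,fx=3,fy=2.3,interpolation=cv2.INTER_CUBIC))
cv2.imwrite('pics/s17.png',cv2.resize(sd[250:380,225:375],None,fx=5,fy=4.5,interpolation=cv2.INTER_CUBIC))
E
```

```text
t 32.5 case [-40.1  10.4 222.2] Fcase [-0.7 -0.3  0.3] M [ 0.05 -0.01  0.  ] w 85.6 toolz [-0.001  0.    -1.   ]
```

View pics/w17.png

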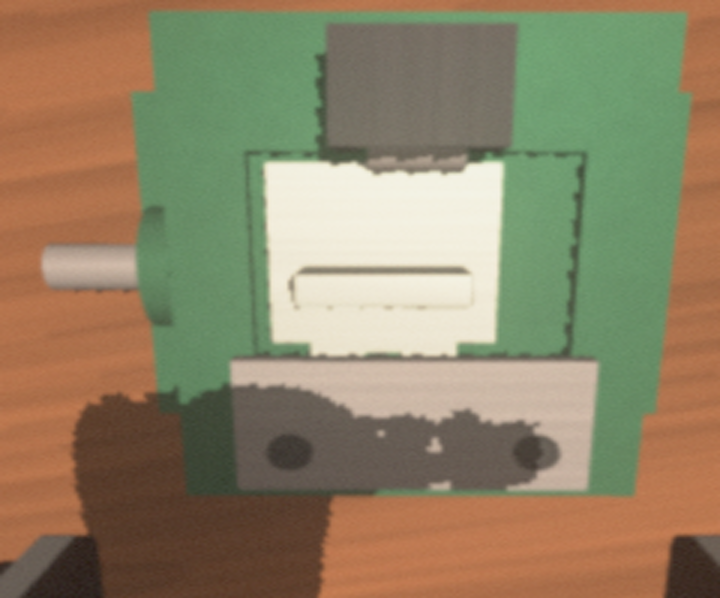

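View pics/s17.png

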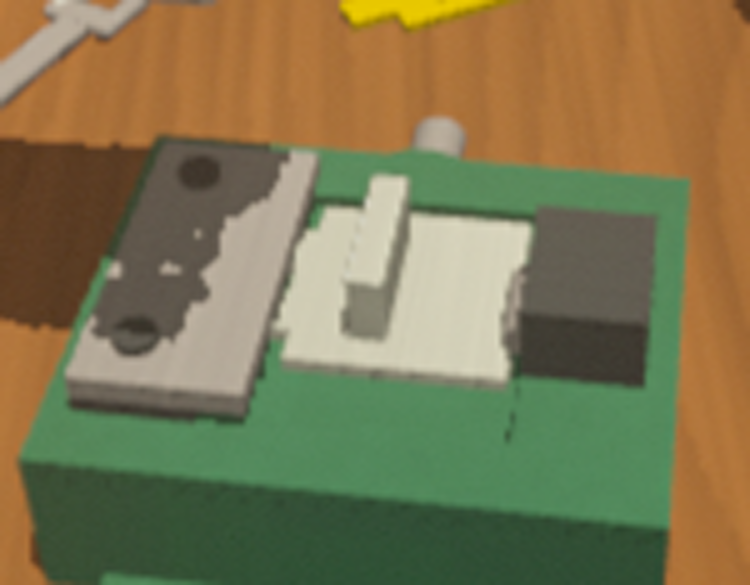

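```bash
python3 - <<'E'
from cov import *
u=lambda c,o,kx,ky:np.array([(c[0]+.5)/kx-.5+o[0],(c[1]+.5)/ky-.5+o[1]])
W=camera_params('wrist')
case=[((325,148),(47,24,100)),((513,149),(47,-24,100)),((517,24),(85,-24,100)),((327,24),(85,24,100)),((230,360),(-31,55,85)),((598,360),(-31,-55,85)),((246,152),(47,50,68)),((586,153),(47,-50,68))]
q,e=fit([(W,u(c,(200,20),3,2.3),np.array(l)/1e3) for c,l in case],[.538,-.199,0,-.188]);print('case',q.round(4),e.round(1).tolist())
cp=[((263,161),(45,35,6)),((505,162),(45,-35,6)),((292,273),(6,25,36)),((473,272),(6,-25,36)),((296,307),(-6,25,36)),((472,307),(-6,-25,36)),((273,343),(-25,35,6)),((496,343),(-25,-35,6))]
side=[((532,225),(45,35,6)),((508,383),(45,-35,6)),((283,360),(-25,-35,6)),((410,180),(6,25,36)),((372,175),(-6,25,36)),((385,285),(6,-25,36)),((346,278),(-6,-25,36))]
cw=[(W,u(c,(200,20),3,2.3),np.array(l)/1e3) for c,l in cp]; cs=[(D,u(c,(225,250),5,4.5),np.array(l)/1e3) for c,l in side]
for n,it in(('w',cw),('w+s',cw+cs)):
    qc,ec=fit(it,[.54,-.19,.062,-.188,0],full=True);print(n,qc.round(4),'tilt deg',np.degrees(qc[4]).round(2),ec.round(1).tolist())
    c,s=np.cos(q[3]),np.sin(q[3]);d=qc[:2]-q[:2];print('cover in case x,y,z mm',np.round([1e3*(c*d[0]+s*d[1]),1e3*(-s*d[0]+c*d[1]),1e3*(qc[2]-q[2])],1),'dyaw',round(qc[3]-q[3],4))
E
```

```text
case [ 0.5378 -0.1992 -0.0023 -0.1907] [[1.0, -0.2], [-0.6, -0.5], [0.2, 0.3], [-0.4, 0.0], [0.3, 0.2], [-0.2, 0.6], [-0.1, -0.1], [-0.0, -0.2]]
w [ 0.538  -0.1898  0.0624 -0.1871  0.009 ] tilt deg 0.52 [[0.3, 0.3], [-0.6, -0.1], [0.1, 0.0], [0.7, 0.4], [-0.8, -0.1], [0.6, -0.2], [-0.4, -0.2], [-0.1, -0.2]]
cover in case x,y,z mm [-1.6  9.3 64.7] dyaw 0.0037
w+s [ 0.5381 -0.1899  0.0619 -0.1857  0.0086] tilt deg 0.5 [[0.3, 0.3], [-0.7, -0.3], [0.2, -0.1], [0.6, 0.2], [-0.7, -0.3], [0.6, -0.4], [-0.3, -0.3], [-0.2, -0.5], [-0.4, 0.2], [-0.4, -0.4], [-0.5, -0.3], [-0.3, -0.6], [0.0, -0.2], [-0.5, 0.1], [-0.5, 0.8]]
cover in case x,y,z mm [-1.5  9.3 64.3] dyaw 0.0051
```

The fit says level (0.5°), x=−1.5 and y=9.3 relative to the case centre, square within 0.005 rad. As a touch check on height, I'll press the rib top with shut fingers; it should be met at z≈98 mm.

```bash
python3 - <<'E'
from h import *
from bench import r
plan(r.get_obs(),case2w(.0005,.0093,.106),-.188)
E
```

```text
tool x [ 0.982 -0.187 -0.001] y [-0.187 -0.982 -0.   ] z [-0.001  0.    -1.   ]
shift mm [ 40.8   1.2 115.9]
tool x yaw -0.188 twist(before, about tool z) -0.0002
```

{"fn": "carry_out", "kwargs": {
  "motion": "1 10 1 0 0;1 10 0 0 0;1 10 0 5 0;1 11 0 10 0;1 0 0 15 0;1 0 0 20 0;1 0 0 20 0;1 0 0 0 0"
}}

```text
clock: 33.6
tcp_pos: [0.5391, -0.1895, 0.1504]
orientation: [-3.127, 0.295, 0.007]
contact_force: [-0.4, 0.9, 0.7]
grip_width: -0.0002
```

{"fn": "carry_out", "kwargs": {
  "motion": "1 0 0 15 0;1 0 0 14 0;1 0 0 8 0;1 0 0 5 0;1 0 0 3 0;1 0 0 0 0;1 0 0 0 0;1 0 0 0 0"
}}

```text
clock: 34.6
tcp_pos: [0.5412, -0.19, 0.1081]
orientation: [3.128, -0.295, 0.001]
contact_force: [0.5, 0.2, 0.2]
grip_width: -0.0003
```

```bash
python3 look.py pics/w18.png
```

```text
t 34.6 case [  1.5   9.4 108.1] Fcase [0.5 0.3 0.2] M [-0.01  0.   -0.02] w -0.3 toolz [ 0.001 -0.    -1.   ]
```

View pics/w18.png

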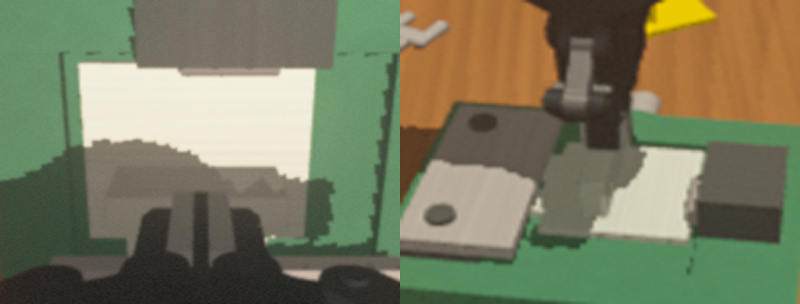

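Clear so far. Now I'll press.

{"fn": "carry_out", "kwargs": {
  "motion": "1 0 0 3 0;1 0 0 3 0;1 0 0 2 0;1 0 0 1 0;1 0 0 0.5 0;1 0 0 0.5 0;1 0 0 0 0;1 0 0 0 0"
}}

```text
clock: 35.7
tcp_pos: [0.541, -0.19, 0.0981]
orientation: [3.128, -0.295, 0.0]
contact_force: [-2.1, 0.2, 4.4]
grip_width: 0.0
```

{"fn": "carry_out", "kwargs": {
  "motion": "1 0 0 0.5 0;1 0 0 0.5 0;1 0 0 0.5 0;1 0 0 0.5 0;1 0 0 0 0;1 0 0 0 0;1 0 0 0 0;1 0 0 0 0"
}}

```text
clock: 36.7
tcp_pos: [0.5411, -0.19, 0.098]
orientation: [3.127, -0.295, 0.001]
contact_force: [-8.3, 1.7, 21.7]
grip_width: 0.0003
```

```bash
python3 look.py pics/w19.png
```

```text
t 36.7 case [ 1.4  9.5 98. ] Fcase [-8.4  0.2 21.7] M [ 0.54  1.87 -0.02] w 0.3 toolz [ 0.    -0.001 -1.   ]
```

The rib top was met at z=98.0 mm, exactly as expected, and it stayed rigid at 22 N, so the cover is fully home. I'll retreat now.

{"fn": "carry_out", "kwargs": {
  "motion": "1 0 0 -5 0;1 0 0 -15 0;1 -5 0 -20 0;1 -5 0 -20 0;1 -5 0 -20 0;1 -5 0 -20 0;1 0 0 0 0;1 0 0 0 0"
}}

```text
clock: 37.8
tcp_pos: [0.5211, -0.1862, 0.1955]
orientation: [-3.128, 0.295, 0.001]
contact_force: [0.1, 0.1, -0.8]
grip_width: 0.0002
```

```bash
python3 - <<'E'
from h import *
from bench import r,grab_frame
stat(r.get_obs());im=grab_frame('wrist')[...,::-1];sd=grab_frame('side')[...,::-1]
cv2.imwrite('pics/f.png',np.hstack([cv2.resize(im[0:300,180:460],(390,400)),cv2.resize(sd[180:380,200:420],(410,400))]))
E
```

```text
t 37.8 case [-19.    9.4 195.5] Fcase [ 0.1  0.1 -0.8] M [ 0.01  0.05 -0.03] w 0.2 toolz [-0.  0. -1.]
```

View pics/f.png

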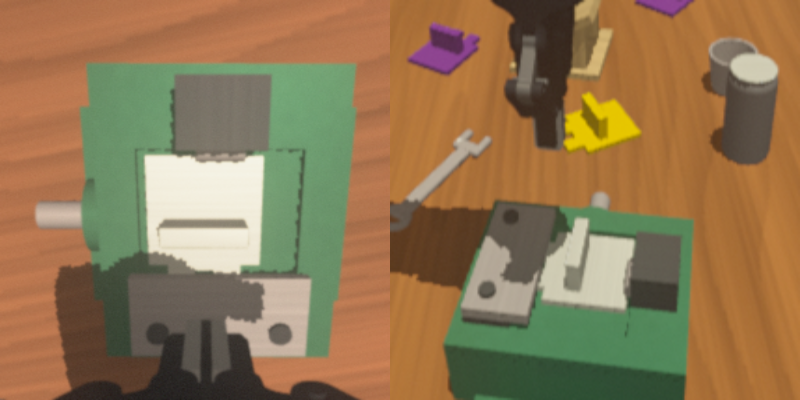

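The cover lies flat with the roller over its heel at (220,155) in the left half. The can, tub and spanner are unmoved and the gripper is clear, so I'm handing in.

```bash
python3 -c "
from bench import r
print(r.hand_in())"
```

```text
the job is handed in; nothing more can be done
None
```

The cover is fitted in the case, and I handed the job in at about 38 s of the 61 s allowed. The hand-in gives no verdict.

**How it went:** I gripped the silver cover by the ends of its rib, so it kept its roughly 28° tilt. I slid the tongue sideways along the key until the notch dropped over it, about 9 mm to the +y side. With the tongue about 8 mm under the lip I relaxed the grip, levelled the cover while pushing it in, and pressed it past the roller.

**Last checks:**
- **Position:** the camera fit put the cover level within 0.5°, square within 0.005 rad, at x about −1.5 mm and y about 9.3 mm from the recess centre. That puts the tongue about 15 mm under the lip.
- **Height:** pressing the rib top with shut fingers met it at z = 98.0 mm, exactly where a fully seated cover should be, and it did not move under 22 N.
- **Surroundings:** the roller shows over the heel, the can, spanner and tub look unmoved, and the gripper is clear of everything.

**Disagreement:** the camera-fitted heights disagreed by about 2–3 mm. The case came out at −2 mm, and the cover 2–3 mm too high relative to it. I relied on the touch check for height.

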